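# Pack the caddy for a sulphated-ash test

## Robot

A 7-joint arm with a two-finger parallel gripper is mounted at the origin on a cart in front of the work surface, level with it; the furniture and walls round the work are solid. World frame = base frame: x ahead of the robot, y to its left, z up, the work surface at z = 0. Lengths are in m, angles in rad, forces in N, time in s.
With the tool pointing down it reaches from about 0.425 to 1.025 m from the base axis. Payload 9.4 kg.
Tool frame: the origin (TCP) lies midway between the tips of the shut fingers; the grasp point (between the pads) lies 19 mm behind it; z points along the fingers, y is the direction in which the jaws open and shut (so a half turn about z gives the same grasp; the last joint's range is limited). The gripper opens to 85 mm and grips with 20 to 120 N. Pads are 22 mm wide; open, the fingers measure 114 mm over their backs; the gripper's body (76 mm by 85 mm) begins 54 mm behind the grasp point. The pads swing forward as they close: fully open they stand 13 mm farther back than shut.
Start: joints at [-1.359, 0.599, -0.003, 1.599, 0.002, 0.943, -0.08], TCP at [0.206, 0.695, 0.192] pointing down, gripper open.
Joint ranges: [-2.57, 2.57], [-0.35, 1.97], [-1.29, 1.29], [0.11, 2.56], [-1.05, 4.19], [0.11, 1.86], [-2.63, 2.63]. Speed limits (rad/s): [2.22, 2.22, 3.01, 3.01, 3.14, 3.14, 3.14].

## Interface

Orientations are given as a 3x3 rotation matrix whose columns are the frame's x, y, z axes.
In Python, from cell import r, get_image, camera_info gives the robot as it stands. The module is installed in compiled form; this text tells all that it offers.
- The arm moves only by the tool servo_tool, never from a script. Its argument "steps" is a list of rows, each a list of 7 numbers: the shift along the tool's x, y, z in cm, then the turn, a rotation vector about the tool's x, y, z in rad, then the closure, from -1 (fully open) to 1 (shut). In form: [[x, y, z, ax, ay, az, jaw], ...]. A call has 1 to 20 rows; each row shifts and turns the pose as measured when the row begins, along the tool's axes as they then stand; what a row does not reach is not made up. A row lasts 1/12 s, in which the tool goes at most 41.7 mm and 7.16 degrees, less where a joint would pass 70% of its speed; a pose out of reach is approached as far as the arm can. A call is refused whole if a number of a shift passes 4.17 or a number of a turn 0.125, either way. A call with a gripper value outside its range is refused whole. The fingers move at their own pace and stop on an object; "force" is the grip in N (left out, the last holds). Time passes only in rows, so rows that do not move let the fingers close. It gives the time, the measured TCP pose, the force and the opening at its end, in the units of the state.
- r.read_state(): the state, without advancing time (a new reading comes with each control period).
- get_image(name): name is "side" or "top"; returns the picture (480x640x3 uint8, blue, green, red); there is no depth.
- camera_info(name): a dict with "intrinsics" (3x3 intrinsics, pixels), "rvec" (rotation vector, rad) and "tvec" (3), from world to camera coordinates, as OpenCV has them. Camera axes: x right, y down, z forward; pixel columns grow to the right and rows downward; lengths in m; the calibration is good to about 2 mm. A picture is of the moment at which its call begins. camera_info takes no time and is no camera call.
- r.sign_off(): hands the job in, once; it reports no verdict.
The state is a dict: "clock": time; "joint_positions": joint angles; "qd": joint speeds; "tau": joint torques, N m; "tool_pos": TCP position; "ee_rot": TCP orientation; "force": force on the tool from outside, world axes, zero at the start; "ft_torque": the same for the moment, N m; "width": finger opening in m.
Only numpy, scipy, OpenCV 4.12 (cv2) and the standard library are available. Lean on these libraries where they do the work, as an engineer would, in place of code of your own. Each camera call takes 0.05 s, during which the arm holds its last target. There are 200 camera calls.

## Task

Pack the caddy for the next sulphated-ash test: the porcelain crucible in its seat with its lid on top, the sample vial with the blue cap in the narrow cup, and the small amber bottle with the red label in the wide cup, each standing upright on the floor of its insert. Set everything down gently, without dropping it, and leave the white-capped vial and the larger amber bottle standing where they are.

Things in the scene. Friction and masses are not known exactly. Their poses are not given: they have to be found in the camera images.
- caddy: A long shallow aluminium tray, 104 mm (x) by 296 mm (y), rim 25 mm high, with a wire handle at each end (342 mm overall), fixed on the bench. Three inserts (tan, white and grey) stand in it in a row, 95 mm apart along its y axis, in any order. Origin at the centre of its underside, z up.
- crucible_seat: The crucible's seat: TAN CORK insert in the caddy, a 90 x 90 x 5 mm plate with a round cup in the middle, the lowest of the three, 16 mm high above the plate, 33 mm wide inside at the floor and flaring to about 54 mm at the mouth (60 mm outside). Origin: centre of the plate's underside, 4 mm above the bench; the cup's floor is 5 mm above the origin. z up.
- vial_cup: The vial's cup: WHITE plastic insert in the caddy, a 90 x 90 x 5 mm plate with a round cup in the middle, the narrow deep one, 30 mm high above the plate, 29 mm wide inside for the lower 16 mm and flaring to about 46 mm at the mouth (52 mm outside). Origin: centre of the plate's underside, 4 mm above the bench; the cup's floor is 5 mm above the origin. z up.
- bottle_cup: The bottle's cup: GREY plastic insert in the caddy, a 90 x 90 x 5 mm plate with a round cup in the middle, the widest one, 30 mm high above the plate, 62 mm wide inside for the lower 16 mm and flaring to about 78 mm at the mouth (84 mm outside). Origin: centre of the plate's underside, 4 mm above the bench; the cup's floor is 5 mm above the origin. z up.
- the_crucible: A white porcelain crucible, open at the top, 36 mm high, tapering from 44 mm across the rim to 24 mm across the foot, 30 g. It stands upright on the bench. Origin at the centre of its underside, z up.
- the_lid: The crucible's white porcelain lid, 46 mm across and 20 mm high: a round lip below (24 mm across, 3 mm deep) that drops inside the crucible's rim (about 38 mm inside), the disc, and on top a straight round knob, 14 mm across, from 8 to 20 mm height; it stands on its lip, 25 g. Origin: centre of the underside of the lip; 33 mm above the crucible's origin when it is on.
- blue_vial: The sample: a clear glass vial with a BLUE screw cap and a pale blue filling, 23 mm across and 52 mm high (the cap is the top 10 mm, 20 mm across), about 20 g, standing upright. Origin at the centre of its underside, z up.
- white_vial: A similar glass vial of the same size, but with a WHITE screw cap: it does not belong in the caddy and stays where it is. Origin at the centre of its underside, z up.
- small_bottle: The acid: the SMALLER of the two amber glass bottles, 54 mm across and 98 mm high with a black screw cap 30 mm across (the top 12 mm) and a label with a RED band; 0.12 to 0.24 kg, closed, standing upright. The body is a plain cylinder up to about 65 mm, then the shoulder. Origin at the centre of its underside, z up.
- large_bottle: The larger amber glass bottle, 65 mm across and 125 mm high, with a black cap 36 mm across and a label with a GREEN band: it does not belong in the caddy and stays where it is. Origin at the centre of its underside, z up.
Mind the look-alikes: they are no part of the job. Several things have the shape of the the_lid; the one meant has the colours described above.

How it is judged:
By the outcome, as a careful person would: the job done as asked, in the order asked, and still so for the second after the job is handed in, with the robot touching nothing.
It also fails if it takes over 120 s, if anything falls off the work surface, if the arm or the gripper's body presses on something with over 40 N, if the wrist force passes 120 N, or if a joint passes its speed limit or range.

## Working session

There is one attempt and no reset: what is moved stays moved. The work goes in short steps, Python scripts to look and compute and a tool call to move; the robot and the scene stay as the last step left them, time stands still between calls to the robot, and variables do not carry over. Pictures are saved under pics/ and viewed, on a budget of 14 in all, crops included, one or two more only if the job needs it, and the job is handed in when it is done.

Besides the shell and the picture viewer there is one more tool, called after "Emit:" in YAML: its name, and indented under it one key for each argument. servo_tool: Moves the arm, as the interface text tells. Its arguments: {"type":"object","properties":{"steps":{"type":"array","items":{"type":"array","items":{"type":"number"}}},"force":{"type":"number"}},"required":["steps"]}

```bash
mkdir -p pics; cat > h.py <<'E'
import numpy as np, cv2
from cell import r, get_image, camera_info
def cam(n):
    c=camera_info(n); R=cv2.Rodrigues(np.array(c["rvec"],float))[0]
    return np.array(c["intrinsics"],float),R,np.array(c["tvec"],float).ravel()
def ray(n,p):
    K,R,t=cam(n); d=R.T@np.linalg.inv(K)@np.array([p[0],p[1],1.]); return -R.T@t,d
def onz(n,p,z):
    o,d=ray(n,p); return o+d*(z-o[2])/d[2]
def proj(n,P):
    K,R,t=cam(n); q=K@(R@np.array(P,float)+t); return q[:2]/q[2]
E
python3 - <<'E'
from h import *
s=r.read_state(); print({k:np.round(s[k],3).tolist() for k in s})
for n in("side","top"):
    im=get_image(n); cv2.imwrite(f"pics/{n}0.png",im); print(n,ray(n,(320,240)),cam(n)[0])
E
```

```text
{'clock': 0.0, 'joint_positions': [-1.359, 0.6, -0.003, 1.6, 0.002, 0.943, -0.08], 'qd': [0.001, -0.0, -0.0, 0.002, -0.0, 0.001, 0.001], 'tau': [0.001, -77.646, 1.565, -25.802, 0.012, 0.009, -0.0], 'tool_pos': [0.206, 0.694, 0.192], 'ee_rot': [[-0.959, 0.285, -0.0], [0.285, 0.959, -0.002], [-0.0, -0.002, -1.0]], 'force': [-0.264, 0.018, 0.38], 'ft_torque': [0.043, -0.005, -0.027], 'width': 0.086}
side (array([0.35873637, 0.84273023, 0.7487414 ]), array([ 0.18129677, -0.7423873 , -0.64502993])) [[463.16933387   0.         320.87413926]
 [  0.         463.16933387 236.19531892]
 [  0.           0.           1.        ]]
top (array([0.31221743, 0.03606373, 1.11085355]), array([ 0.23773055,  0.00808368, -0.9713201 ])) [[503.95144616   0.         320.35391519]
 [  0.         503.95144616 243.32024283]
 [  0.           0.           1.        ]]
```

View pics/top0.png

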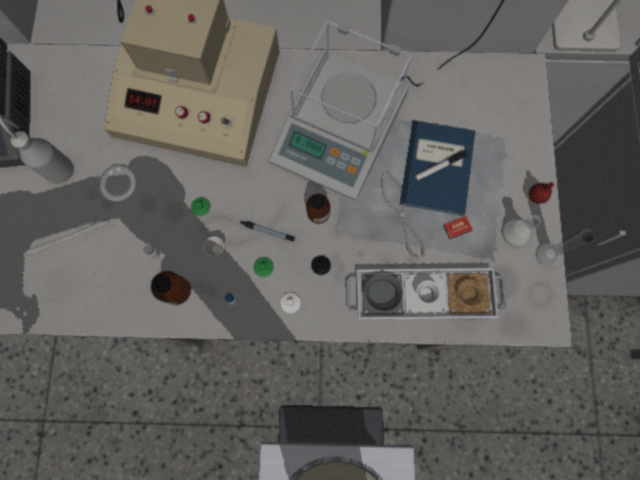

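View pics/side0.png

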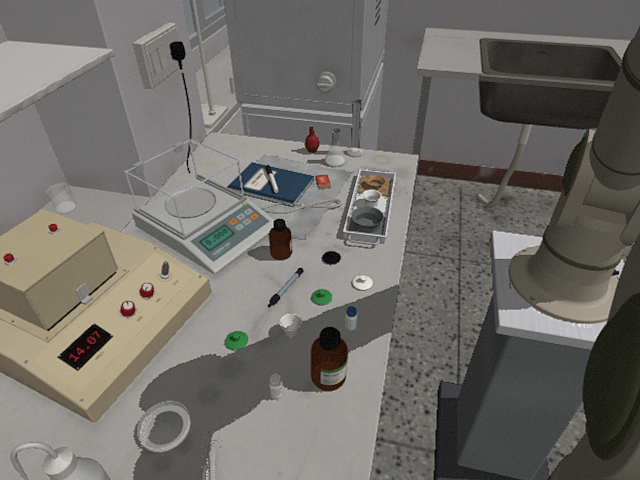

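The top view shows the white lid at (290,302), with look-alikes in black (320,264) and green (201,206) and (263,267). The crucible is at (214,245). The blue vial is at (230,297) and the white one at (148,249). The bottles are at (318,208) and (170,288), and the cups at grey (382,292), white (427,292) and tan (470,293). I'll confirm with enlarged crops.

```bash
python3 - <<'E'
from h import *
g=lambda i:(255*(i/255.)**.6).astype(np.uint8)
a=g(cv2.imread("pics/top0.png")[190:320,140:340]); cv2.imwrite("pics/tc.png",cv2.resize(a,None,fx=4,fy=4,interpolation=cv2.INTER_CUBIC))
a=g(cv2.imread("pics/side0.png")[210:400,215:405]); cv2.imwrite("pics/sc.png",cv2.resize(a,None,fx=3.1,fy=3.1,interpolation=cv2.INTER_CUBIC))
a=g(cv2.imread("pics/top0.png")[250:330,340:515]); cv2.imwrite("pics/cc.png",cv2.resize(a,None,fx=4.5,fy=4.5,interpolation=cv2.INTER_CUBIC))
E
```

```text
(no output)
```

View pics/tc.png

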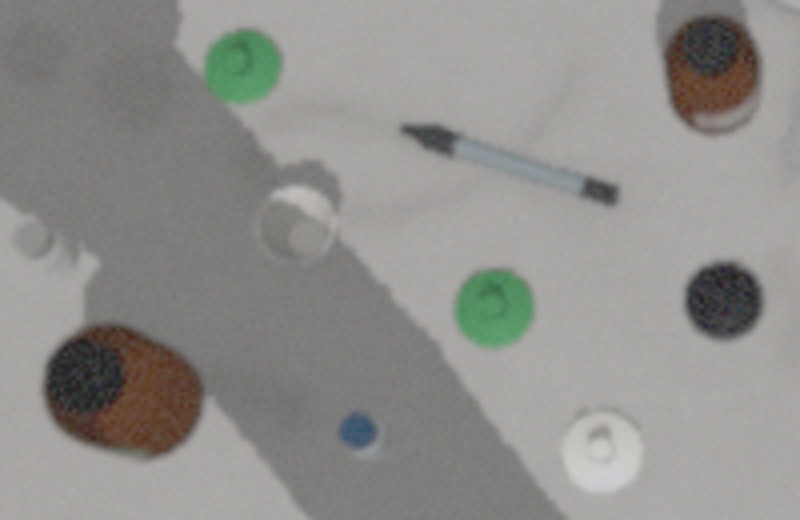

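View pics/sc.png

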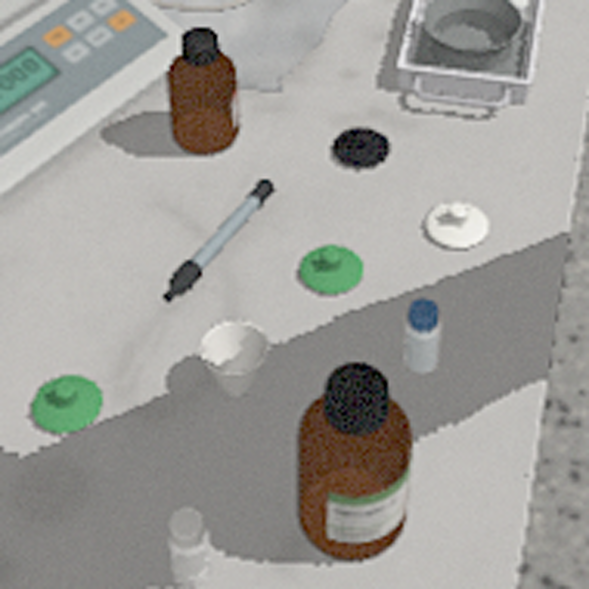

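View pics/cc.png

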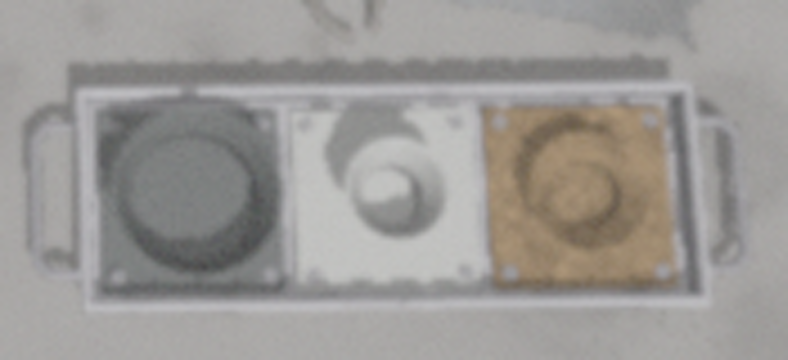

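The crops confirm the targets: the lid is the only white disc with a knob, at top (290,302). The vial with the blue cap is at (229,297). The smaller amber bottle at (318,204) is the acid, since the larger one at (170,288) shows the green band. Next I'll compute positions and check them across the two views.

```bash
python3 - <<'E'
from h import *
T=cv2.imread("pics/top0.png");S=cv2.imread("pics/side0.png")
def blob(im,box,f):
    x0,y0,x1,y1=box; c=cv2.GaussianBlur(im[y0:y1,x0:x1],(3,3),0).astype(int); m=f(c).astype(np.uint8)
    n,l,st,ce=cv2.connectedComponentsWithStats(m); i=1+np.argmax(st[1:,4]); 
    return ce[i]+[x0,y0],st[i,[2,3,4]]
def tri(p,q):
    (o,d),(e,f)=ray("top",p),ray("side",q); d=d/np.linalg.norm(d);f=f/np.linalg.norm(f)
    s=np.linalg.lstsq(np.c_[d,-f],e-o,rcond=None)[0]; a=o+s[0]*d;b=e+s[1]*f
    return np.round((a+b)/2,4),np.linalg.norm(a-b)
blue=lambda c:(c[...,0]-c[...,2]>30)
blk=lambda c:(c.max(-1)<60)
wh=lambda c:(c.min(-1)>190)
bt=blob(T,(220,285,245,310),blue);bs=blob(S,(340,300,365,335),blue);print("blue",bt,bs,onz("top",bt[0],.050),tri(bt[0],bs[0]))
for nm,b1,b2,z in(("small",(300,190,335,215),(265,215,300,233),.098),("large",(145,270,172,300),(310,322,350,352),.125)):
    t=blob(T,b1,blk);s=blob(S,b2,blk);print(nm,t,s,onz("top",t[0],z),tri(t[0],s[0]))
l=blob(T,(275,290,305,315),wh);s=blob(S,(345,270,380,295),wh);print("lid",l,s,onz("top",l[0],.007),tri(l[0],s[0]))
u=lambda x,y:((x+.5)/4-.5+140,(y+.5)/4-.5+190)
for nm,p,z in(("cruc",(299,225),.036),("lidc",(602,451),.007),("knob",(600,435),.020),("blue",(358,430),.052),("small",(711,46),.098),("wv",(35,238),.052)):
    P=onz("top",u(*p),z);print(nm,np.round(P,4),"side px",proj("side",P), "sc", (proj("side",P)-[215,210])*3.1)
k=lambda x,y:((x+.5)/4.5-.5+340,(y+.5)/4.5-.5+250)
for nm,ps in(("grey",((110,122),(265,122),(118,276),(271,275))),("white",((307,122),(457,120),(316,275),(466,272))),("tan",((500,120),(648,118),(511,271),(663,271)))):
    Q=np.array([onz("top",k(*p),.009) for p in ps]);print(nm,Q.mean(0),"spacing",np.linalg.norm(Q[0]-Q[1]),np.linalg.norm(Q[0]-Q[2]))
for nm,p,z in(("grey",(198,190),.039),("white",(394,187),.039),("tan",(578,180),.025),("tanfloor",(582,193),.009),("whitefl",(388,191),.009)): print(nm,onz("top",k(*p),z))
Q=[onz("top",k(*p),.025) for p in((80,88),(692,84),(88,305),(710,302))];print(np.round(Q,4).tolist(),np.mean(Q,0))
E
```

```text
blue (array([228.91176471, 297.20588235]), array([ 7,  7, 34], dtype=int32)) (array([351.21428571, 311.28571429]), array([ 9, 10, 70], dtype=int32)) [0.44321705 0.23422469 0.05      ] (array([0.444 , 0.2347, 0.0475]), np.float64(0.001023050724196204))
small (array([317.3452381 , 204.44285714]), array([ 24,  22, 420], dtype=int32)) (array([279.58064516, 226.66129032]), array([ 20,  14, 186], dtype=int32)) [0.63700763 0.05187374 0.098     ] (array([0.6447, 0.0524, 0.0833]), np.float64(0.005662300431714889))
large (array([162.42638623, 285.21223709]), array([ 21,  30, 523], dtype=int32)) (array([329.03810976, 341.24085366]), array([ 38,  25, 656], dtype=int32)) [0.45464409 0.35295186 0.125     ] (array([0.4598, 0.3595, 0.1051]), np.float64(0.004593366469326206))Traceback (most recent call last):
  File "<stdin>", line 17, in <module>
  File "<stdin>", line 5, in blob
    return _wrapfunc(a, 'argmax', axis=axis, out=out, **kwds)
    return bound(*args, **kwds)
ValueError: attempt to get argmax of an empty sequence
```

```bash
python3 - <<'E'
from h import *
T=cv2.imread("pics/top0.png");S=cv2.imread("pics/side0.png")
def blob(im,box,f):
    x0,y0,x1,y1=box; c=cv2.GaussianBlur(im[y0:y1,x0:x1],(3,3),0).astype(int); m=f(c).astype(np.uint8)
    n,l,st,ce=cv2.connectedComponentsWithStats(m); i=1+np.argmax(st[1:,4]); 
    return ce[i]+[x0,y0],st[i,[2,3,4]]
print(T[302,284:298,1],T[302,276:282,1],S[283,352:374,1])
blk=lambda c:(c.max(-1)<75)&(c.max(-1)-c.min(-1)<14)
for nm,b1,b2,z in(("small",(300,190,335,215),(265,215,300,233),.098),("large",(145,270,178,300),(310,322,350,352),.125)):
    t=blob(T,b1,blk);s=blob(S,b2,blk);print(nm,t,s,onz("top",t[0],z))
u=lambda x,y:((x+.5)/4-.5+140,(y+.5)/4-.5+190)
for nm,p,z in(("cruc",(299,225),.036),("lidc",(602,451),.007),("knob",(600,435),.020),("blue",(358,430),.052),("small",(711,46),.098),("wv",(35,238),.052),("blackdisc",(724,300),.007)):
    P=onz("top",u(*p),z);print(nm,np.round(P,4),"sc", (proj("side",P)-[215,210])*3.1)
k=lambda x,y:((x+.5)/4.5-.5+340,(y+.5)/4.5-.5+250)
for nm,ps in(("grey",((110,122),(265,122),(118,276),(271,275))),("white",((307,122),(457,120),(316,275),(466,272))),("tan",((500,120),(648,118),(511,271),(663,271)))):
    Q=np.array([onz("top",k(*p),.009) for p in ps]);print(nm,Q.mean(0),"spacing",np.linalg.norm(Q[0]-Q[1]),np.linalg.norm(Q[0]-Q[2]))
for nm,p,z in(("grey",(198,190),.039),("white",(394,187),.039),("tan",(578,180),.025),("tanfloor",(582,193),.009),("whitefl",(388,191),.009)): print(nm,onz("top",k(*p),z))
Q=[onz("top",k(*p),.025) for p in((80,88),(692,84),(88,305),(710,302))];print(np.round(Q,4).tolist(),np.mean(Q,0))
E
```

```text
[165 164 163 163 170 173 174 171 163 151 166 173 167 172] [127 128 130 135 148 160] [109 188 203 202 204 213 215 218 222 216 197 188 214 225 224 224 225 226
 228 234 189 151]
small (array([316.91666667, 199.475     ]), array([ 24,  17, 240], dtype=int32)) (array([279.2195122 , 224.57723577]), array([ 12,  12, 123], dtype=int32)) [0.64795817 0.0530467  0.098     ]
large (array([161.11977716, 282.21727019]), array([ 27,  25, 359], dtype=int32)) (array([329.475     , 337.62727273]), array([ 28,  24, 440], dtype=int32)) [0.46053828 0.35610514 0.125     ]
cruc [0.5568 0.276  0.036 ] sc [236.29406955 343.59566272]
lidc [0.4403 0.1074 0.007 ] sc [458.10609104 221.47973939]
knob [0.4474 0.108  0.02  ] sc [449.11442703 207.61347467]
blue [0.4432 0.2334 0.052 ] sc [425.06360891 308.18753069]
small [0.6443 0.052  0.098 ] sc [203.24235664  37.04400805]
wv [0.5427 0.4142 0.052 ] sc [189.90604473 517.79648205]
blackdisc [0.5259 0.0425 0.007 ] sc [361.58078479 144.64274409]
grey [ 0.46380325 -0.09373912  0.009     ] spacing 0.07617470130396917 0.0754488776825226
white [ 0.46671494 -0.18904522  0.009     ] spacing 0.0737542676013845 0.07492910575027004
tan [ 0.46997938 -0.2836237   0.009     ] spacing 0.07278209143205557 0.07397609653380778
grey [ 0.4636378  -0.09356193  0.039     ]
white [ 0.46719817 -0.18660574  0.039     ]
tan [ 0.47463703 -0.27811662  0.025     ]
tanfloor [ 0.47068739 -0.28441095  0.009     ]
whitefl [ 0.46950514 -0.18986116  0.009     ]
[[0.5142, -0.0382, 0.025], [0.5229, -0.3356, 0.025], [0.4094, -0.0427, 0.025], [0.4177, -0.3382, 0.025]] [ 0.46604255 -0.1886643   0.025     ]
```

Heights, spacing (95 mm) and the two views all agree to within 2–4 mm. First I'll align the tool and go above the crucible.

Emit:
servo_tool:
  steps:
    - [-2.5, -3, 0, 0, 0, -0.096, -1]
    - [-2.5, -3, 0, 0, 0, -0.096, -1]
    - [-2.5, -3, 0, 0, 0, -0.096, -1]
    - [-2.5, -3, 0, 0, 0, 0, -1]
    - [-2.5, -3, 0, 0, 0, 0, -1]
    - [-2.5, -3, 0, 0, 0, 0, -1]
    - [-2.5, -3, 0, 0, 0, 0, -1]
    - [-2.5, -3, 0, 0, 0, 0, -1]
    - [-2.5, -3, 0, 0, 0, 0, -1]
    - [-2.5, -3, 0, 0, 0, 0, -1]
    - [-2.5, -3, 0, 0, 0, 0, -1]
    - [-2.5, -3, 0, 0, 0, 0, -1]
    - [0, 0, 0, 0, 0, 0, -1]
    - [0, 0, 0, 0, 0, 0, -1]
  force: 20

```text
clock: 1.27
tool_pos: [0.4994, 0.3077, 0.1846]
ee_rot: [[-1.0, -0.02, -0.007], [-0.02, 1.0, -0.008], [0.007, -0.008, -1.0]]
force: [-0.6, 1.8, 0.4]
width: 0.0855
```

Emit:
servo_tool:
  steps:
    - [-2.9, -1.6, 0, -0.008, -0.007, 0.02, -1]
    - [-2.9, -1.6, 0, 0, 0, 0, -1]
    - [0, 0, 2, 0, 0, 0, -1]
    - [0, 0, 2, 0, 0, 0, -1]
    - [0, 0, 2, 0, 0, 0, -1]
    - [0, 0, 2, 0, 0, 0, -0.5]
    - [0, 0, 0, 0, 0, 0, -0.5]
    - [0, 0, 0, 0, 0, 0, -0.5]

```text
clock: 1.93
tool_pos: [0.558, 0.2799, 0.1015]
ee_rot: [[-1.0, -0.003, 0.0], [-0.003, 1.0, 0.002], [-0.0, 0.002, -1.0]]
force: [0.3, -0.4, 0.7]
width: 0.0639
```

Emit:
servo_tool:
  steps:
    - [0.1, -0.4, 0, 0, 0, 0, -0.5]
    - [0, 0, 2, 0, 0, 0, -0.5]
    - [0, 0, 2, 0, 0, 0, -0.5]
    - [0, 0, 2, 0, 0, 0, -0.5]
    - [0, 0, 1.5, 0, 0, 0, -0.5]
    - [0, 0, 0.7, 0, 0, 0, -0.5]
    - [0, 0, 0, 0, 0, 0, -0.5]
    - [0, 0, 0, 0, 0, 0, -0.5]

```text
clock: 2.6
tool_pos: [0.5599, 0.2813, 0.0268]
ee_rot: [[-1.0, -0.008, 0.011], [-0.008, 1.0, 0.009], [-0.011, 0.009, -1.0]]
force: [-0.7, -0.7, 0.3]
width: 0.0639
```

```bash
python3 - <<'E'
from h import *
s=r.read_state(); print(s["tool_pos"],proj("side",s["tool_pos"]),proj("side",[.5568,.276,.036]))
g=lambda i:(255*(i/255.)**.6).astype(np.uint8)
a=g(get_image("side")[270:390,230:390]);b=g(get_image("top")[180:300,150:310])
cv2.imwrite("pics/g1.png",np.hstack([cv2.resize(x,(400,300),interpolation=cv2.INTER_CUBIC) for x in(a,b)]))
E
```

```text
[0.55993663 0.28129905 0.02680049] [289.16672862 325.60604129] [291.22688884 320.82562861]
```

View pics/g1.png

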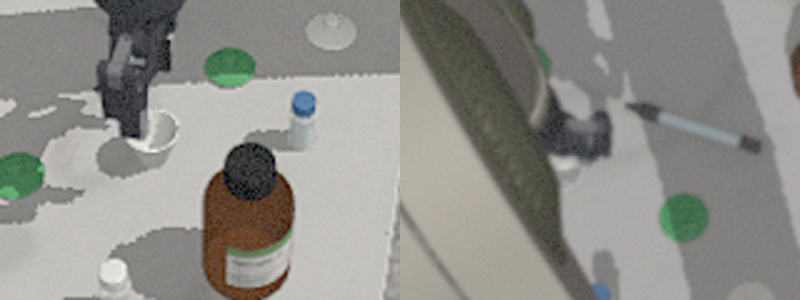

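```bash
python3 - <<'E'
from h import *
for P in([.56,.313,.03],[.56,.325,.03],[.556,.276,.036]): print((proj("side",P)-[230,270])*2.5)
E
```

```text
[136.00449357 167.87190615]
[131.43459701 180.23203514]
[154.04068415 127.24399672]
```

```bash
python3 - <<'E'
from h import *
g=lambda i:(255*(i/255.)**.5).astype(np.uint8)
a=g(get_image("side")[260:350,240:340])
a=cv2.resize(a,None,fx=6,fy=6,interpolation=cv2.INTER_CUBIC)
for P,c in(([.56,.2813,.0268],(0,0,255)),([.56,.3133,.036],(0,255,0)),([.56,.249,.036],(255,0,0)),([.556,.276,.036],(0,255,255))):
    cv2.circle(a,tuple(int(v) for v in (proj("side",P)-[240,260])*6),3,c,-1)
cv2.imwrite("pics/g2.png",a)
E
```

```text
(no output)
```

View pics/g2.png

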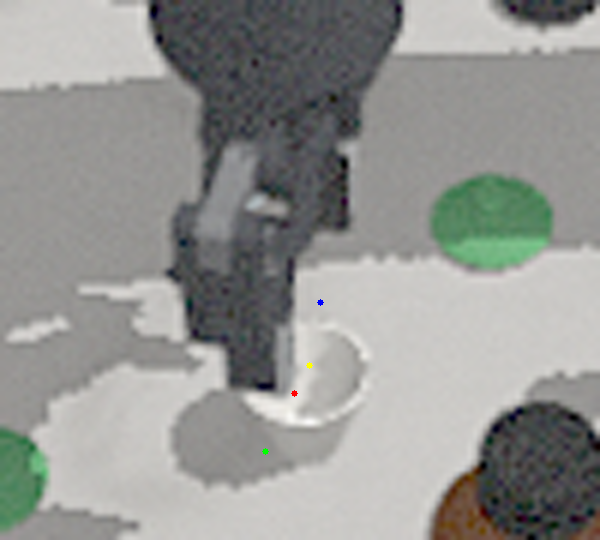

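```bash
python3 - <<'E'
from h import *
s=r.read_state();print(s["clock"],s["tool_pos"],s["joint_positions"])
g=lambda i:(255*(i/255.)**.5).astype(np.uint8)
a=g(get_image("top")[190:270,170:270])
a=cv2.resize(a,None,fx=6,fy=6,interpolation=cv2.INTER_CUBIC)
for P,c in(([.56,.249,.036],(255,0,0)),([.56,.249,.067],(0,255,0)),([.56,.225,.08],(255,255,0)),([.56,.225,.11],(255,0,255)),([.5568,.276,.036],(0,255,255))):
    cv2.circle(a,tuple(int(v) for v in (proj("top",P)-[170,190])*6),4,c,-1)
cv2.imwrite("pics/g3.png",a)
E
```

```text
2.75 [0.56026466 0.28133933 0.02715377] [-0.5172969   0.68881733 -0.05662131  1.96129786  0.07416348  0.47828816
  0.95190053]
```

View pics/g3.png

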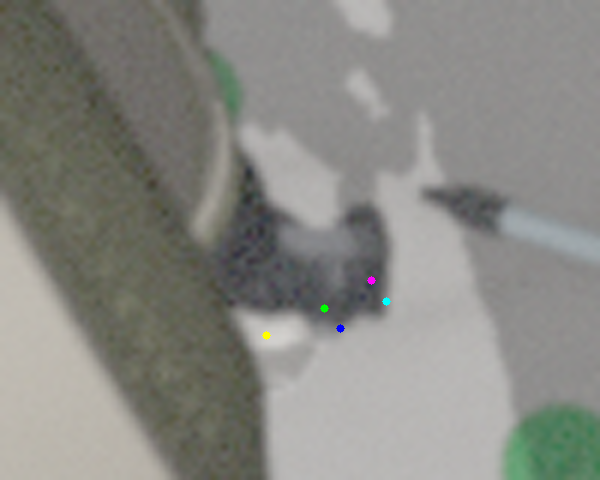

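Emit:
servo_tool:
  steps:
    - [0.3, -0.5, 0.2, 0.009, 0.011, 0.008, -0.5]
    - [0, 0, 0.4, 0, 0, 0, -0.5]
    - [0, 0, 0.5, 0, 0, 0, -0.5]
    - [0, 0, 0, 0, 0, 0, -0.5]
    - [0, 0, 0, 0, 0, 0, -0.5]
    - [0, 0, 0, 0, 0, 0, -0.5]

```text
clock: 3.3
tool_pos: [0.5579, 0.2758, 0.0166]
ee_rot: [[-1.0, 0.002, 0.002], [0.002, 1.0, 0.001], [-0.002, 0.001, -1.0]]
force: [0.1, 0.6, 0.3]
width: 0.0641
```

```bash
python3 - <<'E'
from h import *
g=lambda i:(255*(i/255.)**.5).astype(np.uint8)
a=cv2.resize(g(get_image("side")[250:340,240:330]),(400,400),interpolation=cv2.INTER_CUBIC)
b=cv2.resize(g(get_image("top")[200:270,190:260]),(400,400),interpolation=cv2.INTER_CUBIC)
cv2.imwrite("pics/g4.png",np.hstack([a,b]));s=r.read_state();print(s["tool_pos"],s["force"])
E
```

```text
[0.55793829 0.27591523 0.01671271] [-0.50898675 -0.15409066  0.16241078]
```

View pics/g4.png

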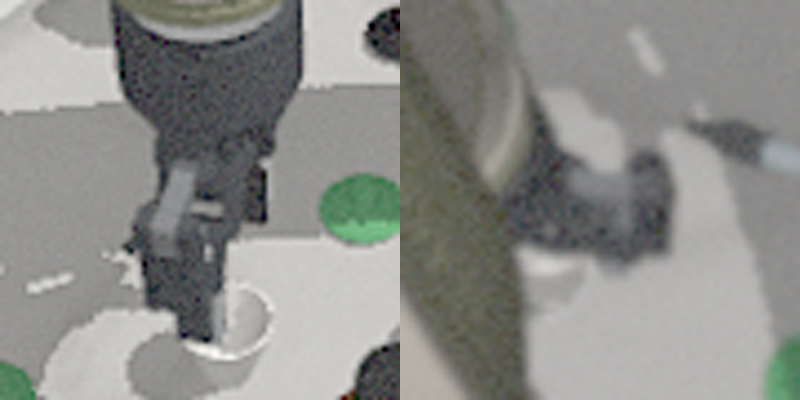

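```bash
python3 - <<'E'
from h import *
print("outer edge at z:",[(z,np.round(onz("top",(236.4,235.5),z)[:2],3).tolist()) for z in(.03,.06,.09,.12)])
print("side tips mid:",[(z,np.round(onz("side",(291.4,313.4),z)[:2],3).tolist()) for z in(.026,.04,.05,.06)])
print("near tip:",[(z,np.round(onz("side",(285,326.8),z)[:2],3).tolist()) for z in(.026,.04,.05,.06)])
print("far tip:",[(z,np.round(onz("side",(297.8,300),z)[:2],3).tolist()) for z in(.026,.04,.05,.06)])
E
```

```text
outer edge at z: [(0.03, [0.583, 0.23]), (0.06, [0.575, 0.225]), (0.09, [0.568, 0.22]), (0.12, [0.56, 0.214])]
side tips mid: [(0.026, [0.565, 0.249]), (0.04, [0.561, 0.261]), (0.05, [0.558, 0.269]), (0.06, [0.555, 0.277])]
near tip: [(0.026, [0.567, 0.285]), (0.04, [0.563, 0.296]), (0.05, [0.56, 0.304]), (0.06, [0.558, 0.312])]
far tip: [(0.026, [0.562, 0.211]), (0.04, [0.558, 0.223]), (0.05, [0.555, 0.232]), (0.06, [0.552, 0.241])]
```

The fingertips look about 25 mm higher than the reported TCP implies. x and y agree. I'll go 1 cm lower, which is safe under either reading, and watch the force.

Emit:
servo_tool:
  steps:
    - [0, 0, 0.4, 0, 0, 0, -0.5]
    - [0, 0, 0.4, 0, 0, 0, -0.5]
    - [0, 0, 0.2, 0, 0, 0, -0.5]
    - [0, 0, 0, 0, 0, 0, -0.5]
    - [0, 0, 0, 0, 0, 0, -0.5]

```text
clock: 3.82
tool_pos: [0.558, 0.2761, 0.0056]
ee_rot: [[-1.0, 0.002, 0.002], [0.002, 1.0, 0.001], [-0.002, 0.001, -1.0]]
force: [0.1, 0.1, 0.3]
width: 0.0643
```

```bash
python3 - <<'E'
from h import *
g=lambda i:(255*(i/255.)**.5).astype(np.uint8)
a=cv2.resize(g(get_image("side")[270:345,250:330]),(800,750)[::1],interpolation=cv2.INTER_CUBIC)[:600]
cv2.imwrite("pics/g5.png",a);s=r.read_state();print(s["tool_pos"],s["force"])
E
```

```text
[0.55792819 0.27604497 0.00557388] [ 0.27341475 -0.25216811 -0.24038842]
```

View pics/g5.png

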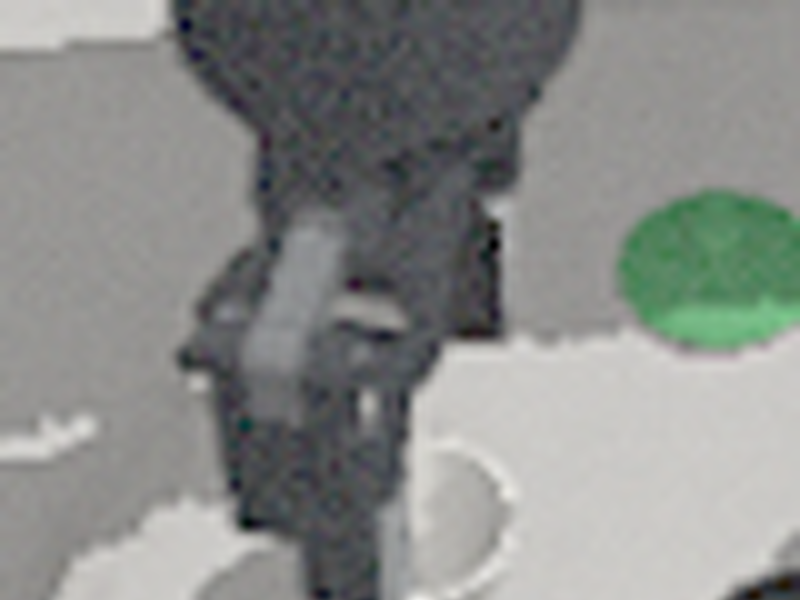

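Emit:
servo_tool:
  steps:
    - [0, 0, 0.3, 0, 0, 0, -0.5]
    - [0, 0, 0.3, 0, 0, 0, -0.5]
    - [0, 0, 0.2, 0, 0, 0, -0.5]
    - [0, 0, 0, 0, 0, 0, -0.5]
    - [0, 0, 0, 0, 0, 0, -0.5]

```text
clock: 4.28
tool_pos: [0.5581, 0.2761, -0.0032]
ee_rot: [[-1.0, 0.002, 0.002], [0.002, 1.0, 0.001], [-0.002, 0.001, -1.0]]
force: [0.4, 0.3, 0.8]
width: 0.0639
```

```bash
python3 - <<'E'
from h import *
g=lambda i:(255*(i/255.)**.5).astype(np.uint8)
im=get_image("side");cv2.imwrite("pics/raw6.png",im)
a=cv2.resize(g(im[290:350,260:320]),(600,600),interpolation=cv2.INTER_CUBIC)
cv2.imwrite("pics/g6.png",a);s=r.read_state();print(s["tool_pos"],s["force"])
E
```

```text
[ 0.55803144  0.2761336  -0.00316131] [0.18017902 0.45246706 0.26468891]
```

View pics/g6.png

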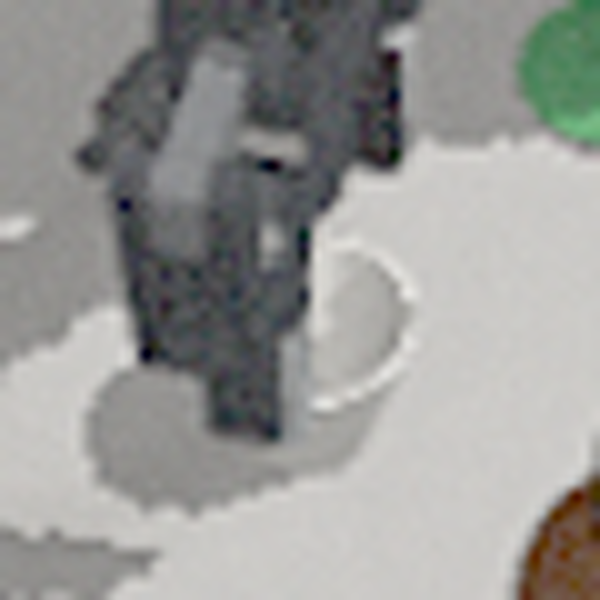

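The tip is at about rim height while z reads −3 mm with no contact force, so reported z runs about 30 mm below the real tips. I'll place relative to the grip height, which cancels this. Going lower in small steps, watching the force.

Emit:
servo_tool:
  steps:
    - [0, 0, 0.3, 0, 0, 0, -0.5]
    - [0, 0, 0.3, 0, 0, 0, -0.5]
    - [0, 0, 0.3, 0, 0, 0, -0.5]
    - [0, 0, 0.2, 0, 0, 0, -0.5]
    - [0, 0, 0, 0, 0, 0, -0.5]
    - [0, 0, 0, 0, 0, 0, -0.5]

```text
clock: 4.83
tool_pos: [0.5581, 0.2762, -0.0153]
ee_rot: [[-1.0, 0.002, 0.002], [0.002, 1.0, 0.001], [-0.002, 0.001, -1.0]]
force: [-0.2, -0.7, 0.6]
width: 0.0639
```

```bash
python3 - <<'E'
from h import *
im=get_image("side");cv2.imwrite("pics/raw7.png",im)
s=r.read_state();print(s["tool_pos"],s["force"])
c=im.astype(int).max(-1)
for u in(280,281,282,283,284,285,286): print(u,c[318:348,u].tolist())
E
```

```text
[ 0.55812466  0.27617117 -0.01531542] [-0.3610664   0.7030835   0.33980997]
280 [43, 37, 31, 22, 23, 25, 19, 24, 27, 28, 26, 34, 20, 31, 50, 59, 65, 58, 65, 70, 89, 80, 102, 149, 163, 163, 143, 74, 99, 147]
281 [23, 26, 26, 13, 29, 29, 25, 22, 9, 21, 25, 28, 26, 30, 10, 22, 27, 26, 27, 51, 88, 83, 114, 170, 159, 164, 154, 142, 150, 167]
282 [25, 24, 12, 25, 14, 27, 26, 22, 18, 21, 27, 31, 22, 28, 24, 25, 33, 12, 17, 37, 82, 79, 110, 169, 161, 161, 168, 163, 168, 162]
283 [24, 23, 25, 17, 17, 26, 20, 26, 26, 26, 24, 30, 25, 21, 28, 24, 22, 11, 25, 37, 75, 108, 152, 163, 157, 161, 162, 166, 164, 165]
284 [29, 30, 25, 29, 20, 27, 22, 21, 19, 27, 24, 26, 18, 23, 15, 28, 16, 23, 10, 36, 68, 119, 169, 162, 164, 161, 163, 166, 163, 160]
285 [24, 26, 31, 32, 26, 33, 25, 31, 31, 23, 25, 31, 21, 21, 27, 24, 31, 27, 25, 22, 53, 117, 168, 162, 159, 164, 165, 162, 166, 162]
286 [53, 24, 26, 27, 24, 38, 34, 24, 31, 30, 23, 36, 27, 27, 26, 23, 25, 20, 22, 10, 83, 159, 167, 160, 160, 160, 163, 161, 163, 162]
```

Emit:
servo_tool:
  steps:
    - [0, 0, 0, 0, 0, 0, 0.3]
    - [0, 0, 0, 0, 0, 0, 0.3]
    - [0, 0, 0, 0, 0, 0, 0.3]
    - [0, 0, 0, 0, 0, 0, 0.3]
    - [0, 0, 0, 0, 0, 0, 0.3]
    - [0, 0, 0, 0, 0, 0, 0.3]
  force: 20

```text
clock: 5.38
tool_pos: [0.5584, 0.2763, -0.0148]
ee_rot: [[-1.0, 0.002, 0.003], [0.002, 1.0, 0.001], [-0.003, 0.001, -1.0]]
force: [0.2, 1.0, -0.0]
width: 0.041
```

Emit:
servo_tool:
  steps:
    - [0, 0, -0.5, 0, 0, 0, 0.3]
    - [0, 0, -1, 0, 0, 0, 0.3]
    - [0, 0, -1.5, 0, 0, 0, 0.3]
    - [0, 0, -2, 0, 0, 0, 0.3]
    - [0, 0, -2, 0, 0, 0, 0.3]
    - [0, 0, -2, 0, 0, 0, 0.3]
    - [0, 0, 0, 0, 0, 0, 0.3]
    - [0, 0, 0, 0, 0, 0, 0.3]

```text
clock: 6.05
tool_pos: [0.5576, 0.2759, 0.0832]
ee_rot: [[-1.0, 0.002, 0.002], [0.002, 1.0, 0.001], [-0.002, 0.001, -1.0]]
force: [-0.8, 0.3, -0.5]
width: 0.0407
```

```bash
python3 - <<'E'
from h import *
g=lambda i:(255*(i/255.)**.5).astype(np.uint8)
im=get_image("side")
a=cv2.resize(g(im[230:340,240:350]),(550,550),interpolation=cv2.INTER_CUBIC)
cv2.imwrite("pics/g8.png",a);s=r.read_state();print(s["tool_pos"],s["width"])
E
```

```text
[0.55790428 0.27599172 0.08332061] 0.04075798649210023
```

View pics/g8.png

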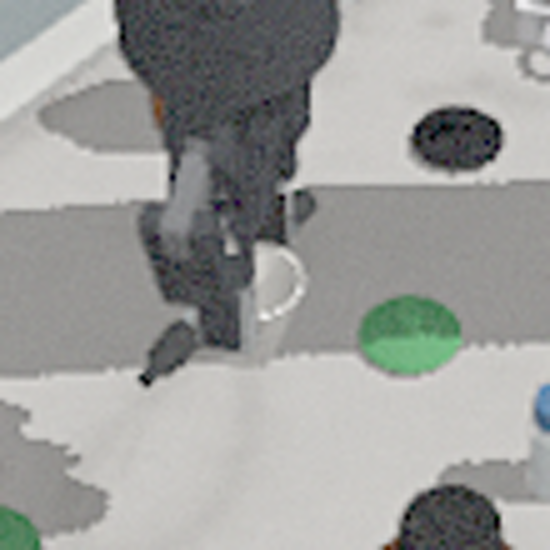

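Emit:
servo_tool:
  steps:
    - [0.2, -1, 0, 0, 0, 0, 0.3]
    - [0.4, -2, 0, 0, 0, 0, 0.3]
    - [0.5, -3, 0, 0, 0, 0, 0.3]
    - [0.5, -3, 0, 0, 0, 0, 0.3]
    - [0.5, -3, 0, 0, 0, 0, 0.3]
    - [0.5, -3, 0, 0, 0, 0, 0.3]
    - [0.5, -3, 0, 0, 0, 0, 0.3]
    - [0.5, -3, 0, 0, 0, 0, 0.3]
    - [0.5, -3, 0, 0, 0, 0, 0.3]
    - [0.5, -3, 0, 0, 0, 0, 0.3]
    - [0.5, -3, 0, 0, 0, 0, 0.3]
    - [0.5, -3, 0, 0, 0, 0, 0.3]
    - [0.5, -3, 0, 0, 0, 0, 0.3]
    - [0.5, -3, 0, 0, 0, 0, 0.3]
    - [0.5, -3, 0, 0, 0, 0, 0.3]
    - [0.5, -3, 0, 0, 0, 0, 0.3]
    - [0.5, -3, 0, 0, 0, 0, 0.3]
    - [0.3, -2, 0, 0, 0, 0, 0.3]
    - [0, -1, 0, 0, 0, 0, 0.3]
    - [0, 0, 0, 0, 0, 0, 0.3]

```text
clock: 7.77
tool_pos: [0.4484, -0.2655, 0.0686]
ee_rot: [[-1.0, 0.003, -0.026], [0.003, 1.0, 0.002], [0.026, 0.002, -1.0]]
force: [0.7, 0.7, -0.6]
width: 0.0408
```

Emit:
servo_tool:
  steps:
    - [-1.1, -0.9, 0, 0.002, -0.026, 0.003, 0.3]
    - [-1.1, -0.9, 0, 0, 0, 0, 0.3]
    - [0, 0, 0, 0, 0, 0, 0.3]
    - [0, 0, 0, 0, 0, 0, 0.3]

```text
clock: 8.1
tool_pos: [0.472, -0.2808, 0.067]
ee_rot: [[-1.0, 0.003, 0.002], [0.003, 1.0, 0.003], [-0.002, 0.003, -1.0]]
force: [-0.0, 0.7, -1.2]
width: 0.0404
```

Emit:
servo_tool:
  steps:
    - [0.15, -0.3, 0, 0.003, 0.002, 0, 0.3]
    - [0, 0, 1, 0, 0, 0, 0.3]
    - [0, 0, 1, 0, 0, 0, 0.3]
    - [0, 0, 1, 0, 0, 0, 0.3]
    - [0, 0, 1, 0, 0, 0, 0.3]
    - [0, 0, 0.5, 0, 0, 0, 0.3]
    - [0, 0, 0, 0, 0, 0, 0.3]
    - [0, 0, 0, 0, 0, 0, 0.3]
    - [0, 0, 0, 0, 0, 0, 0.3]

```text
clock: 8.85
tool_pos: [0.4698, -0.2782, 0.0153]
ee_rot: [[-1.0, -0.004, -0.002], [-0.004, 1.0, 0.002], [0.002, 0.002, -1.0]]
force: [0.0, 0.5, -0.7]
width: 0.0412
```

```bash
python3 - <<'E'
from h import *
g=lambda i:(255*(i/255.)**.6).astype(np.uint8)
a=cv2.resize(g(get_image("side")[150:250,320:420]),(400,400),interpolation=cv2.INTER_CUBIC)
b=cv2.resize(g(get_image("top")[250:330,430:510]),(400,400),interpolation=cv2.INTER_CUBIC)
cv2.imwrite("pics/g9.png",np.hstack([a,b]));s=r.read_state();print(s["tool_pos"],s["width"])
E
```

```text
[ 0.46999374 -0.27842696  0.01574754] 0.04073313637206653
```

View pics/g9.png

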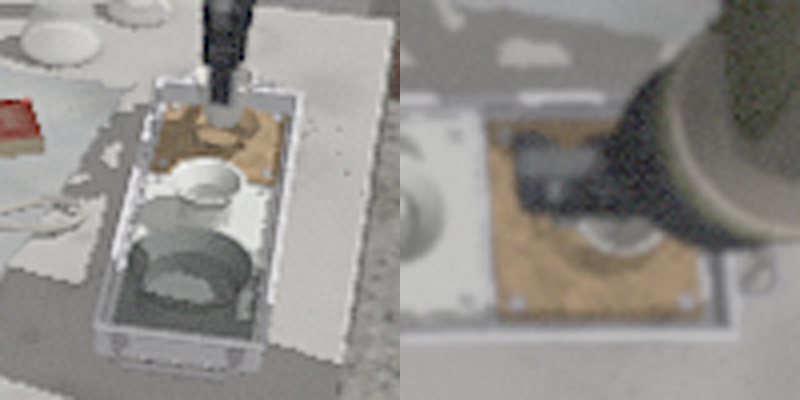

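Emit:
servo_tool:
  steps:
    - [0, -0.5, 0, 0.002, -0.002, -0.004, 0.3]
    - [0, -0.1, 0.5, 0, 0, 0, 0.3]
    - [0, 0, 0.5, 0, 0, 0, 0.3]
    - [0, 0, 0.4, 0, 0, 0, 0.3]
    - [0, 0, 0.2, 0, 0, 0, 0.3]
    - [0, 0, 0, 0, 0, 0, 0.3]
    - [0, 0, 0, 0, 0, 0, 0.3]

```text
clock: 9.53
tool_pos: [0.4707, -0.2863, -0.0007]
ee_rot: [[-1.0, -0.007, 0.003], [-0.007, 1.0, -0.002], [-0.003, -0.002, -1.0]]
force: [-1.3, -0.6, -0.3]
width: 0.0406
```

Emit:
servo_tool:
  steps:
    - [0, 0.2, 0, -0.002, 0.003, 0, 0.3]
    - [0, 0, 0.2, 0, 0, 0, 0.3]
    - [0, 0, 0.15, 0, 0, 0, 0.3]
    - [0, 0, 0.1, 0, 0, 0, 0.3]
    - [0, 0, 0, 0, 0, 0, 0.3]
    - [0, 0, 0, 0, 0, 0, 0.3]

```text
clock: 10.03
tool_pos: [0.471, -0.2836, -0.0055]
ee_rot: [[-1.0, -0.008, -0.0], [-0.008, 1.0, 0.001], [0.0, 0.001, -1.0]]
force: [0.3, 0.2, 0.2]
width: 0.0413
```

Emit:
servo_tool:
  steps:
    - [0, 0, 0.1, 0, 0, 0, 0.3]
    - [0, 0, 0, 0, 0, 0, 0.3]
    - [0, 0, 0, 0, 0, 0, 0.3]

```text
clock: 10.28
tool_pos: [0.4715, -0.2837, -0.006]
ee_rot: [[-1.0, -0.008, 0.001], [-0.008, 1.0, 0.0], [-0.001, 0.0, -1.0]]
force: [-0.3, 0.2, -0.8]
width: 0.0408
```

```bash
python3 -c "
from h import *
for i in range(4): get_image('top'); s=r.read_state(); print(s['force'],s['tool_pos'][2],s['width'])"
```

```text
[ 0.59622124  0.36500994 -0.21884431] -0.005991735806055158 0.041096815247036796
[0.17674465 0.64575828 1.06149835] -0.006033682461721611 0.04072930389311625
[-0.73132551 -0.12334937  1.51048586] -0.006065055147261543 0.04078315272072851
[ 0.97968595 -0.60254675  1.67807879] -0.006084966312656349 0.04078013275606919
```

Emit:
servo_tool:
  steps:
    - [0, 0, 0.1, 0, 0, 0, 0.3]
    - [0, 0, 0, 0, 0, 0, 0.3]
    - [0, 0, 0, 0, 0, 0, 0.3]

```text
clock: 10.73
tool_pos: [0.4723, -0.2838, -0.006]
ee_rot: [[-1.0, -0.008, 0.003], [-0.008, 1.0, -0.0], [-0.003, -0.0, -1.0]]
force: [-0.7, 0.4, 0.8]
width: 0.0407
```

```bash
python3 -c "
from h import *
for i in range(4): get_image('top'); s=r.read_state(); print(s['force'],s['tool_pos'][2],s['width'])"
```

```text
[-0.22340968 -0.30155479 -0.05681307] -0.006029948030570352 0.040761763213005356
[-0.70304084 -0.2123581   1.71397065] -0.006108669054883428 0.04092212745581576
[-0.04927051  0.94907258  2.26749672] -0.006126927903521304 0.041117348256167925
[-0.11134378  0.41552112  2.35527055] -0.0061237149962696455 0.0408654521258407
```

Emit:
servo_tool:
  steps:
    - [0, 0, 0, 0, 0, 0, 0]
    - [0, 0, 0, 0, 0, 0, -0.1]
    - [0, 0, 0, 0, 0, 0, -0.25]
    - [0, 0, 0, 0, 0, 0, -0.4]
    - [0, 0, 0, 0, 0, 0, -0.4]
    - [0, 0, -0.5, 0, 0, 0, -0.4]
    - [0, 0, -1, 0, 0, 0, -0.4]
    - [0, 0, -2, 0, 0, 0, -0.4]
    - [0, 0, -3, 0, 0, 0, -0.4]
    - [0, 0, -3, 0, 0, 0, -0.4]
    - [0, 0, 0, 0, 0, 0, -0.4]

```text
clock: 11.85
tool_pos: [0.4706, -0.2828, 0.0932]
ee_rot: [[-1.0, -0.009, -0.002], [-0.009, 1.0, 0.002], [0.002, 0.002, -1.0]]
force: [0.2, -0.2, -0.3]
width: 0.0597
```

Emit:
servo_tool:
  steps:
    - [0, 2, 0, 0, 0, 0, -0.4]
    - [0, 3, 0, 0, 0, 0, -0.4]
    - [0, 3, 0, 0, 0, 0, -0.4]
    - [0, 3, 0, 0, 0, 0, -0.4]
    - [0, 3, 0, 0, 0, 0, -0.4]
    - [0, 3, 0, 0, 0, 0, -0.4]
    - [0, 3, 0, 0, 0, 0, -0.4]
    - [0, 3, 0, 0, 0, 0, -0.4]
    - [0.3, 3, 0, 0, 0, 0, -0.2]
    - [0.5, 3, 0, 0, 0, 0, 0]
    - [0.5, 3, 0, 0, 0, 0, 0.2]
    - [0.5, 3, 0, 0, 0, 0, 0.3]
    - [0.5, 2, 0, 0, 0, 0, 0.3]
    - [0, 1, 0, 0, 0, 0, 0.3]
    - [0, 0, 0, 0, 0, 0, 0.3]

```text
clock: 13.1
tool_pos: [0.4482, 0.1109, 0.1044]
ee_rot: [[-1.0, -0.001, 0.017], [-0.002, 1.0, -0.001], [-0.017, -0.001, -1.0]]
force: [0.0, -0.6, 0.1]
width: 0.0297
```

```bash
python3 - <<'E'
from h import *
g=lambda i:(255*(i/255.)**.6).astype(np.uint8)
t=get_image("top");s=get_image("side");cv2.imwrite("pics/t10.png",t);cv2.imwrite("pics/s10.png",s)
a=cv2.resize(g(t[240:330,430:520]),(400,400),interpolation=cv2.INTER_CUBIC)
b=cv2.resize(g(s[235:325,310:400]),(400,400),interpolation=cv2.INTER_CUBIC)
cv2.imwrite("pics/g10.png",np.hstack([a,b]))
E
```

```text
(no output)
```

View pics/g10.png

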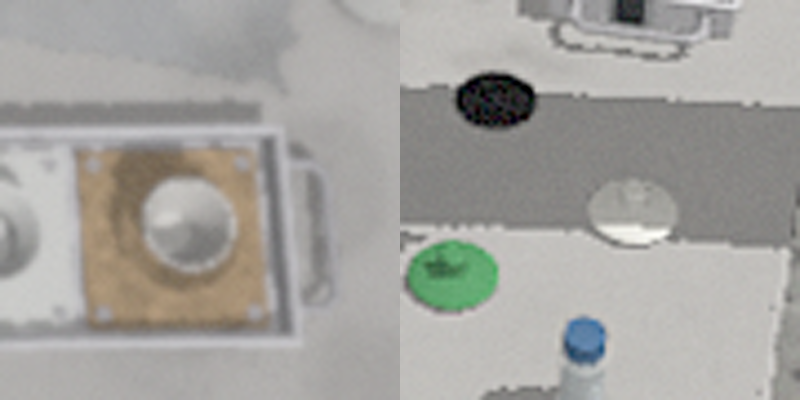

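```bash
python3 - <<'E'
from h import *
print("cruc",onz("top",(472.4,290.3),.045))
print("lid side",onz("side",(362.6,282.6),.006),"knob side top",onz("side",(363.1,276.6),.020), "lid top", onz("top",(290.3,302.6),.007))
for z in(.1044,.12,.135,.15): print(z,proj("side",[.4482,.1109,z]))
T=cv2.imread("pics/s10.png").astype(int).max(-1); print([ (v,np.where(T[v,340:385]<50)[0].min()+340,np.where(T[v,340:385]<50)[0].max()+340) for v in range(215,246,2) if (T[v,340:385]<50).sum()>2])
for y in(.095,.127): print(proj("side",[.4482,y,.14]))
E
```

```text
cruc [ 0.47038157 -0.28149101  0.045     ]
lid side [0.44016102 0.11008362 0.006     ] knob side top [0.44060337 0.10517849 0.02      ] lid top [0.43977619 0.10700245 0.007     ]
0.1044 [361.25315201 249.27600871]
0.12 [361.63869008 243.65060627]
0.135 [362.01698239 238.13092699]
0.15 [362.40293754 232.4994389 ]
[(215, np.int64(354), np.int64(382)), (217, np.int64(355), np.int64(382)), (219, np.int64(355), np.int64(384)), (221, np.int64(354), np.int64(379)), (223, np.int64(350), np.int64(374)), (225, np.int64(353), np.int64(383)), (227, np.int64(349), np.int64(374)), (229, np.int64(349), np.int64(369)), (231, np.int64(359), np.int64(365)), (233, np.int64(358), np.int64(382)), (235, np.int64(358), np.int64(364)), (237, np.int64(358), np.int64(364)), (239, np.int64(358), np.int64(364))]
[363.40309155 231.51387735]
[360.83819136 241.20109987]
```

Emit:
servo_tool:
  steps:
    - [0.8, -0.35, 0, -0.001, 0.017, 0, 0.35]
    - [0, 0, 2, 0, 0, 0, 0.35]
    - [0, 0, 2, 0, 0, 0, 0.35]
    - [0, 0, 2, 0, 0, 0, 0.35]
    - [0, 0, 2, 0, 0, 0, 0.35]
    - [0, 0, 1.5, 0, 0, 0, 0.35]
    - [0, 0, 0, 0, 0, 0, 0.35]
    - [0, 0, 0, 0, 0, 0, 0.35]

```text
clock: 13.87
tool_pos: [0.439, 0.0908, 0.0081]
ee_rot: [[-1.0, 0.019, -0.004], [0.019, 1.0, -0.005], [0.004, -0.005, -1.0]]
force: [-0.4, -0.3, 1.0]
width: 0.0275
```

Emit:
servo_tool:
  steps:
    - [-0.1, 1.65, 0, -0.005, -0.004, -0.019, 0.35]
    - [0, 0, 0, 0, 0, 0, 0.35]
    - [0, 0, 0, 0, 0, 0, 0.35]

```text
clock: 14.12
tool_pos: [0.4408, 0.1058, 0.0099]
ee_rot: [[-1.0, 0.004, 0.0], [0.004, 1.0, 0.0], [-0.0, 0.0, -1.0]]
force: [-1.0, -0.7, 0.1]
width: 0.0277
```

Emit:
servo_tool:
  steps:
    - [0.05, 0.2, 0, 0, 0, -0.004, 0.35]
    - [0, 0.05, 0.6, 0, 0, 0, 0.35]
    - [0, 0.05, 0.6, 0, 0, 0, 0.35]
    - [0, 0, 0.6, 0, 0, 0, 0.35]
    - [0, 0, 0.5, 0, 0, 0, 0.35]
    - [0, 0, 0, 0, 0, 0, 0.35]
    - [0, 0, 0, 0, 0, 0, 0.35]

```text
clock: 14.7
tool_pos: [0.4414, 0.1094, -0.0135]
ee_rot: [[-1.0, -0.001, 0.004], [-0.001, 1.0, 0.001], [-0.004, 0.001, -1.0]]
force: [-0.2, 0.0, 0.9]
width: 0.0275
```

```bash
python3 - <<'E'
from h import *
s=r.read_state();im=get_image("side");cv2.imwrite("pics/s11.png",im);c=im.astype(int).max(-1)
p=s["tool_pos"];print(p,s["force"]);print(proj("side",[p[0],p[1]+.014,.012]),proj("side",[p[0],p[1]+.014,.03]))
for u in range(357,368): print(u,c[262:292,u].tolist())
E
```

```text
[ 0.44143837  0.1094051  -0.01352396] [-0.15643649  0.01090635  0.92429991]
[361.18435876 284.79269469] [361.60780871 279.0061974 ]
357 [27, 42, 27, 25, 18, 24, 20, 21, 16, 24, 20, 46, 90, 94, 100, 102, 93, 88, 86, 93, 122, 127, 125, 130, 131, 138, 128, 75, 86, 96]
358 [70, 54, 41, 34, 39, 27, 17, 29, 33, 37, 23, 37, 59, 69, 59, 54, 65, 50, 41, 71, 124, 127, 125, 130, 126, 137, 134, 91, 87, 80]
359 [84, 67, 47, 41, 42, 37, 23, 18, 25, 32, 24, 25, 21, 25, 17, 12, 26, 12, 0, 49, 112, 130, 131, 127, 131, 133, 135, 113, 84, 83]
360 [83, 77, 49, 44, 42, 32, 27, 18, 15, 27, 27, 11, 20, 25, 13, 23, 22, 16, 21, 41, 96, 135, 129, 128, 131, 134, 139, 130, 83, 110]
361 [84, 82, 47, 45, 40, 41, 19, 25, 17, 26, 32, 22, 26, 24, 24, 26, 25, 26, 13, 41, 89, 136, 133, 131, 133, 128, 139, 141, 73, 98]
362 [87, 72, 52, 40, 32, 35, 18, 18, 23, 24, 34, 28, 20, 17, 24, 27, 24, 17, 20, 19, 79, 136, 131, 128, 131, 131, 141, 140, 70, 83]
363 [57, 51, 40, 29, 23, 24, 18, 19, 25, 24, 28, 25, 20, 22, 20, 15, 22, 20, 18, 18, 64, 124, 133, 126, 129, 128, 138, 140, 78, 86]
364 [36, 41, 27, 24, 27, 27, 5, 14, 23, 21, 22, 23, 23, 17, 14, 23, 34, 37, 30, 42, 74, 116, 134, 130, 129, 130, 140, 142, 82, 84]
365 [41, 40, 33, 22, 16, 22, 27, 23, 19, 23, 29, 12, 16, 51, 81, 84, 83, 81, 76, 80, 91, 122, 131, 129, 128, 130, 146, 151, 80, 80]
366 [40, 42, 32, 23, 28, 30, 19, 30, 24, 24, 25, 17, 38, 81, 103, 99, 90, 75, 95, 106, 113, 128, 130, 129, 129, 132, 134, 125, 87, 82]
367 [38, 36, 27, 26, 22, 33, 22, 27, 25, 25, 47, 54, 72, 79, 82, 111, 106, 104, 115, 120, 124, 129, 129, 131, 129, 135, 136, 105, 89, 84]
```

Emit:
servo_tool:
  steps:
    - [0.1, -0.15, 0.3, 0, 0.004, 0, 0.35]
    - [0, 0, 0.3, 0, 0, 0, 0.35]
    - [0, 0, 0.3, 0, 0, 0, 0.35]
    - [0, 0, 0, 0, 0, 0, 0.35]
    - [0, 0, 0, 0, 0, 0, 0.7]
    - [0, 0, 0, 0, 0, 0, 1]
    - [0, 0, 0, 0, 0, 0, 1]
    - [0, 0, 0, 0, 0, 0, 1]
    - [0, 0, 0, 0, 0, 0, 1]
  force: 20

```text
clock: 15.5
tool_pos: [0.4404, 0.1076, -0.0222]
ee_rot: [[-1.0, -0.001, -0.001], [-0.001, 1.0, 0.001], [0.001, 0.001, -1.0]]
force: [0.1, 0.3, -0.3]
width: 0.0109
```

Emit:
servo_tool:
  steps:
    - [0, 0, -0.5, 0, 0, 0, 1]
    - [0, 0, -1.5, 0, 0, 0, 1]
    - [0, 0, -3, 0, 0, 0, 1]
    - [0, 0, -3, 0, 0, 0, 1]
    - [0, -1, -3, 0, 0, 0, 1]
    - [0, -2.5, -1, 0, 0, 0, 1]
    - [0, -3, 0, 0, 0, 0, 1]
    - [0, -3, 0, 0, 0, 0, 1]
    - [0, -3, 0, 0, 0, 0, 1]
    - [0, -3, 0, 0, 0, 0, 1]
    - [0, -3, 0, 0, 0, 0, 1]
    - [0, -3, 0, 0, 0, 0, 1]
    - [-0.5, -3, 0, 0, 0, 0, 1]
    - [-0.5, -3, 0, 0, 0, 0, 1]
    - [-0.5, -3, 0, 0, 0, 0, 1]
    - [-0.5, -3, 0, 0, 0, 0, 1]
    - [-0.5, -2.5, 0, 0, 0, 0, 1]
    - [-0.5, -1, 0, 0, 0, 0, 1]
    - [0, 0, 0, 0, 0, 0, 1]
    - [0, 0, 0, 0, 0, 0, 1]

```text
clock: 17.17
tool_pos: [0.4706, -0.2768, 0.1125]
ee_rot: [[-1.0, -0.008, 0.003], [-0.008, 1.0, -0.0], [-0.003, -0.0, -1.0]]
force: [-0.3, 0.0, -0.4]
width: 0.0112
```

Emit:
servo_tool:
  steps:
    - [0, -0.6, 0, 0, 0.003, 0.008, 1]
    - [0, 0, 1.3, 0, 0, 0, 1]
    - [0, 0, 1.3, 0, 0, 0, 1]
    - [0, 0, 1.3, 0, 0, 0, 1]
    - [0, 0, 1.3, 0, 0, 0, 1]
    - [0, 0, 1.2, 0, 0, 0, 1]
    - [0, 0, 0.7, 0, 0, 0, 1]
    - [0, 0, 0, 0, 0, 0, 1]
    - [0, 0, 0, 0, 0, 0, 1]

```text
clock: 17.92
tool_pos: [0.471, -0.2705, 0.0415]
ee_rot: [[-1.0, -0.014, -0.001], [-0.014, 1.0, 0.003], [0.001, 0.003, -1.0]]
force: [0.0, 0.3, 0.4]
width: 0.0108
```

Emit:
servo_tool:
  steps:
    - [0, -1.2, 0, 0.003, -0.001, 0.014, 1]
    - [0, 0, 0.5, 0, 0, 0, 1]
    - [0, 0, 0.4, 0, 0, 0, 1]
    - [0, 0, 0, 0, 0, 0, 1]
    - [0, 0, 0, 0, 0, 0, 1]

```text
clock: 18.33
tool_pos: [0.4723, -0.284, 0.0339]
ee_rot: [[-1.0, 0.001, 0.002], [0.001, 1.0, -0.002], [-0.002, -0.002, -1.0]]
force: [0.1, -0.6, -0.5]
width: 0.0109
```

Emit:
servo_tool:
  steps:
    - [0.1, 0.1, 0, -0.002, 0.002, 0, 1]
    - [0, 0, 0.4, 0, 0, 0, 1]
    - [0, 0, 0.4, 0, 0, 0, 1]
    - [0, 0, 0.2, 0, 0, 0, 1]
    - [0, 0, 0, 0, 0, 0, 1]
    - [0, 0, 0, 0, 0, 0, 1]

```text
clock: 18.83
tool_pos: [0.4711, -0.2829, 0.0231]
ee_rot: [[-1.0, 0.001, 0.0], [0.001, 1.0, 0.0], [-0.0, 0.0, -1.0]]
force: [0.1, 0.5, 0.1]
width: 0.0111
```

Emit:
servo_tool:
  steps:
    - [0, 0, 0.15, 0, 0, 0, 1]
    - [0, 0, 0.15, 0, 0, 0, 1]
    - [0, 0, 0, 0, 0, 0, 1]
    - [0, 0, 0, 0, 0, 0, 1]
    - [0, 0, 0, 0, 0, 0, 1]

```text
clock: 19.25
tool_pos: [0.4712, -0.2827, 0.0197]
ee_rot: [[-1.0, 0.001, 0.0], [0.001, 1.0, 0.0], [-0.0, 0.0, -1.0]]
force: [-0.3, 1.0, 0.4]
width: 0.0112
```

```bash
python3 -c "
from h import *
for i in range(3): get_image('top'); s=r.read_state(); print(s['force'],s['tool_pos'],s['width'])"
```

```text
[ 0.64317313  0.7323998  -0.4640848 ] [ 0.47124352 -0.28275932  0.01972794] 0.011367607865496667
[-0.02525816 -0.76191201 -0.02907913] [ 0.47124305 -0.28271545  0.01973583] 0.01104373650355342
[-0.61445339  0.64829142 -0.28653473] [ 0.47122401 -0.28274847  0.01975353] 0.011557320821806733
```

Emit:
servo_tool:
  steps:
    - [0, 0, 0.1, 0, 0, 0, 1]
    - [0, 0, 0, 0, 0, 0, 1]
    - [0, 0, 0.05, 0, 0, 0, 1]
    - [0, 0, 0, 0, 0, 0, 1]
    - [0, 0, 0, 0, 0, 0, 1]

```text
clock: 19.82
tool_pos: [0.4721, -0.2832, 0.0193]
ee_rot: [[-1.0, 0.001, 0.002], [0.001, 1.0, -0.001], [-0.002, -0.001, -1.0]]
force: [-0.5, -0.0, 0.0]
width: 0.0116
```

```bash
python3 -c "
from h import *
for i in range(3): get_image('top'); s=r.read_state(); print(s['force'],s['tool_pos'],s['width'])"
```

```text
[-0.60931982  0.8343879   2.38243277] [ 0.47206588 -0.2831304   0.01928751] 0.011307863160567953
[-0.50124836  0.41094553  2.92042055] [ 0.47203398 -0.28313583  0.01925814] 0.011515936942824873
[-0.94888418  0.27848135  2.43437512] [ 0.47204108 -0.28314185  0.01924842] 0.011356003945650388
```

Emit:
servo_tool:
  steps:
    - [0, 0, 0, 0, 0, 0, 0.6]
    - [0, 0, 0, 0, 0, 0, 0.5]
    - [0, 0, 0, 0, 0, 0, 0.35]
    - [0, 0, 0, 0, 0, 0, 0.35]
    - [0, 0, -0.4, 0, 0, 0, 0.35]
    - [0, 0, -1, 0, 0, 0, 0.35]
    - [0, 0, -2.5, 0, 0, 0, 0.35]
    - [0, 0, -3, 0, 0, 0, 0.35]
    - [0, 2, -2, 0, 0, 0, 0.35]
    - [0, 3, 0, 0, 0, 0, 0.35]
    - [0, 3, 0, 0, 0, 0, 0.35]
    - [0, 3, 0, 0, 0, 0, 0.35]
    - [0, 3, 0, 0, 0, 0, 0.35]
    - [0, 3, 0, 0, 0, 0, 0.35]
    - [0, 3, 0, 0, 0, 0, 0.35]
    - [0, 3, 0, 0, 0, 0, 0.2]
    - [0, 3, 0, 0, 0, 0, 0.1]
    - [0, 3, 0, 0, 0, 0, 0.1]
    - [0, 3, 0, 0, 0, 0, 0.1]
    - [0, 0, 0, 0, 0, 0, 0.1]

```text
clock: 21.63
tool_pos: [0.4748, 0.0487, 0.1237]
ee_rot: [[-1.0, 0.009, 0.013], [0.009, 1.0, -0.001], [-0.013, -0.001, -1.0]]
force: [0.2, 0.6, 0.3]
width: 0.0383
```

```bash
python3 - <<'E'
from h import *
g=lambda i:(255*(i/255.)**.6).astype(np.uint8)
t=get_image("top");s=get_image("side")
a=cv2.resize(g(t[250:330,430:510]),(400,400),interpolation=cv2.INTER_CUBIC)
b=cv2.resize(g(s[150:250,330:430]),(400,400),interpolation=cv2.INTER_CUBIC)
cv2.imwrite("pics/g12.png",np.hstack([a,b]))
m=(cv2.GaussianBlur(s,(3,3),0).astype(int)[290:340,330:370]); m=((m[...,0]-m[...,2])>30).astype(np.uint8)
n,l,st,ce=cv2.connectedComponentsWithStats(m);i=1+np.argmax(st[1:,4]);print("blue side",ce[i]+[330,290],st[i])
E
```

```text
blue side [351.16049383 310.95061728] [17 16  9 11 81]
```

View pics/g12.png

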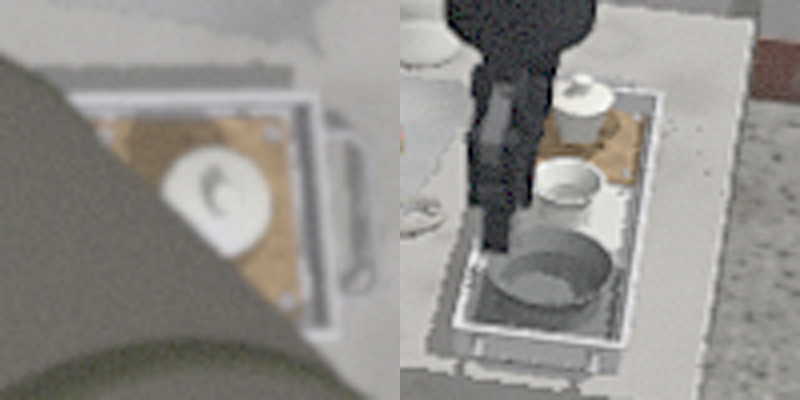

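The top and side crops show the lid sitting level on the crucible in the tan seat. Next is the blue vial.

Emit:
servo_tool:
  steps:
    - [0.4, 2, 0, 0.001, 0.013, -0.009, 0.1]
    - [0.5, 3, 0, 0, 0, 0, 0.1]
    - [0.5, 3, 0, 0, 0, 0, 0.1]
    - [0.5, 3, 0, 0, 0, 0, 0.1]
    - [0.5, 3, 0, 0, 0, 0, 0.1]
    - [0.5, 3, 0, 0, 0, 0, 0.1]
    - [0.1, 1, 0, 0, 0, 0, 0.1]
    - [0, 0, 0, 0, 0, 0, 0.1]
    - [0, 0, 0, 0, 0, 0, 0.1]

```text
clock: 22.48
tool_pos: [0.4482, 0.2152, 0.1239]
ee_rot: [[-1.0, 0.025, -0.003], [0.025, 1.0, -0.012], [0.003, -0.012, -1.0]]
force: [-0.2, -0.3, -0.4]
width: 0.0384
```

Emit:
servo_tool:
  steps:
    - [0.4, 1.9, 0, -0.012, -0.003, -0.025, 0.1]
    - [0, 0, 0, 0, 0, 0, 0.1]
    - [0, 0, 1.5, 0, 0, 0, 0.1]
    - [0, 0, 1.5, 0, 0, 0, 0.1]
    - [0, 0, 1.5, 0, 0, 0, 0.1]
    - [0, 0, 1.5, 0, 0, 0, 0.1]
    - [0, 0, 1, 0, 0, 0, 0.1]
    - [0, 0, 0, 0, 0, 0, 0.1]
    - [0, 0, 0, 0, 0, 0, 0.1]

```text
clock: 23.23
tool_pos: [0.4489, 0.2219, 0.0523]
ee_rot: [[-1.0, 0.014, 0.002], [0.014, 1.0, -0.003], [-0.003, -0.003, -1.0]]
force: [0.7, 0.4, 0.1]
width: 0.0384
```

Emit:
servo_tool:
  steps:
    - [0.5, 1.25, 0, -0.003, 0.003, -0.014, 0.1]
    - [0, 0, 0, 0, 0, 0, 0.1]
    - [0, 0, 1, 0, 0, 0, 0.1]
    - [0, 0, 0.8, 0, 0, 0, 0.1]
    - [0, 0, 0, 0, 0, 0, 0.1]
    - [0, 0, 0, 0, 0, 0, 0.1]

```text
clock: 23.73
tool_pos: [0.4454, 0.2347, 0.035]
ee_rot: [[-1.0, 0.001, 0.002], [0.001, 1.0, 0.002], [-0.002, 0.002, -1.0]]
force: [1.2, -0.2, -0.4]
width: 0.0379
```

Emit:
servo_tool:
  steps:
    - [0.2, 0, 0.6, 0.002, 0.002, 0, 0.1]
    - [0, 0, 1, 0, 0, 0, 0.1]
    - [0, 0, 1, 0, 0, 0, 0.1]
    - [0, 0, 0.8, 0, 0, 0, 0.1]
    - [0, 0, 0.3, 0, 0, 0, 0.1]
    - [0, 0, 0, 0, 0, 0, 0.1]
    - [0, 0, 0, 0, 0, 0, 0.1]

```text
clock: 24.32
tool_pos: [0.4429, 0.2346, -0.0048]
ee_rot: [[-1.0, 0.001, -0.0], [0.001, 1.0, -0.001], [0.0, -0.001, -1.0]]
force: [-0.3, -0.2, 0.8]
width: 0.0385
```

```bash
python3 - <<'E'
from h import *
s=r.read_state();im=get_image("side");cv2.imwrite("pics/s13.png",im)
p=s["tool_pos"];print(p,s["force"]);print(proj("side",[p[0],p[1]+.019,.03]),proj("side",[p[0],p[1]+.019,.04]),proj("side",[.4437,.2345,.052]))
c=im.astype(int).max(-1)
for u in range(345,362,2): print(u,c[300:335,u].tolist())
E
```

```text
[ 0.44293268  0.23457283 -0.00479168] [-0.3439165  -0.16360559  0.75707247]
[349.94627294 324.43510249] [350.1293106 321.1329481] [351.74408858 309.77449323]
345 [24, 35, 57, 75, 77, 79, 63, 50, 35, 42, 35, 20, 27, 21, 27, 33, 24, 31, 63, 97, 82, 89, 80, 74, 88, 119, 106, 104, 92, 82, 113, 174, 170, 166, 160]
347 [89, 87, 84, 84, 83, 84, 74, 50, 46, 43, 40, 19, 27, 21, 21, 34, 24, 20, 22, 24, 22, 22, 19, 4, 50, 105, 109, 113, 103, 90, 121, 172, 166, 165, 162]
349 [79, 91, 85, 84, 84, 91, 77, 61, 44, 51, 52, 39, 24, 22, 21, 21, 32, 22, 15, 27, 26, 32, 15, 25, 23, 79, 123, 117, 120, 108, 120, 171, 165, 165, 161]
351 [78, 67, 63, 48, 49, 38, 40, 34, 22, 21, 23, 15, 17, 9, 21, 28, 32, 25, 27, 21, 21, 21, 23, 21, 16, 74, 133, 129, 122, 123, 144, 170, 164, 163, 160]
353 [21, 27, 31, 38, 43, 42, 46, 46, 30, 25, 21, 22, 20, 20, 15, 16, 25, 17, 11, 19, 42, 61, 63, 61, 61, 89, 133, 149, 151, 147, 158, 166, 166, 165, 163]
355 [13, 24, 32, 43, 35, 34, 40, 24, 28, 31, 22, 22, 32, 16, 22, 18, 31, 41, 59, 82, 85, 110, 110, 115, 121, 132, 158, 157, 167, 166, 164, 166, 164, 166, 162]
357 [31, 21, 27, 20, 26, 25, 21, 14, 62, 114, 104, 91, 114, 127, 169, 175, 158, 162, 174, 169, 172, 170, 169, 166, 164, 165, 170, 167, 164, 168, 167, 165, 165, 162, 166]
359 [17, 16, 20, 25, 45, 76, 100, 118, 149, 176, 174, 166, 170, 168, 164, 164, 163, 164, 162, 167, 163, 165, 163, 166, 161, 166, 168, 166, 166, 165, 166, 166, 167, 165, 162]
361 [152, 152, 165, 174, 173, 170, 171, 167, 166, 168, 166, 163, 167, 163, 163, 162, 163, 164, 159, 163, 160, 165, 165, 168, 166, 167, 163, 162, 162, 168, 166, 164, 164, 166, 166]
```

Emit:
servo_tool:
  steps:
    - [0, 0, 0, 0, 0, 0, 0.3]
    - [0, 0, 0, 0, 0, 0, 0.6]
    - [0, 0, 0, 0, 0, 0, 0.9]
    - [0, 0, 0, 0, 0, 0, 0.9]
    - [0, 0, 0, 0, 0, 0, 0.9]
    - [0, 0, 0, 0, 0, 0, 0.9]
  force: 25

```text
clock: 24.87
tool_pos: [0.4439, 0.2348, -0.0031]
ee_rot: [[-1.0, 0.002, 0.002], [0.002, 1.0, 0.0], [-0.002, 0.0, -1.0]]
force: [0.5, -0.1, -0.4]
width: 0.0215
```

Emit:
servo_tool:
  steps:
    - [0, 0, -0.5, 0, 0, 0, 0.9]
    - [0, 0, -1.5, 0, 0, 0, 0.9]
    - [0, 0, -3, 0, 0, 0, 0.9]
    - [0, 0, -3, 0, 0, 0, 0.9]
    - [0, -1, -2, 0, 0, 0, 0.9]
    - [0, -2.5, 0, 0, 0, 0, 0.9]
    - [0, -3, 0, 0, 0, 0, 0.9]
    - [0, -3, 0, 0, 0, 0, 0.9]
    - [0, -3, 0, 0, 0, 0, 0.9]
    - [0, -3, 0, 0, 0, 0, 0.9]
    - [0, -3, 0, 0, 0, 0, 0.9]
    - [-0.3, -3, 0, 0, 0, 0, 0.9]
    - [-0.3, -3, 0, 0, 0, 0, 0.9]
    - [-0.3, -3, 0, 0, 0, 0, 0.9]
    - [-0.3, -3, 0, 0, 0, 0, 0.9]
    - [-0.3, -3, 0, 0, 0, 0, 0.9]
    - [-0.3, -3, 0, 0, 0, 0, 0.9]
    - [-0.2, -2, 0, 0, 0, 0, 0.9]
    - [0, -1, 0, 0, 0, 0, 0.9]
    - [0, 0, 0, 0, 0, 0, 0.9]

```text
clock: 26.53
tool_pos: [0.4642, -0.1772, 0.109]
ee_rot: [[-1.0, -0.003, 0.009], [-0.003, 1.0, -0.0], [-0.009, -0.0, -1.0]]
force: [-0.2, 0.1, -0.1]
width: 0.0211
```

Emit:
servo_tool:
  steps:
    - [-0.2, -1.2, 0, 0, 0.009, 0.003, 0.9]
    - [0, 0, 0, 0, 0, 0, 0.9]
    - [0, 0, 1, 0, 0, 0, 0.9]
    - [0, 0, 1, 0, 0, 0, 0.9]
    - [0, 0, 1, 0, 0, 0, 0.9]
    - [0, 0, 1, 0, 0, 0, 0.9]
    - [0, 0, 0.8, 0, 0, 0, 0.9]
    - [0, 0, 0, 0, 0, 0, 0.9]
    - [0, 0, 0, 0, 0, 0, 0.9]

```text
clock: 27.28
tool_pos: [0.4661, -0.1837, 0.056]
ee_rot: [[-1.0, -0.008, -0.003], [-0.008, 1.0, 0.002], [0.003, 0.002, -1.0]]
force: [-1.0, -0.8, 0.5]
width: 0.0214
```

Emit:
servo_tool:
  steps:
    - [0, -0.55, 0, 0.002, -0.003, 0.008, 0.9]
    - [0, 0, 0.5, 0, 0, 0, 0.9]
    - [0, 0, 0.4, 0, 0, 0, 0.9]
    - [0, 0, 0, 0, 0, 0, 0.9]
    - [0, 0, 0, 0, 0, 0, 0.9]

```text
clock: 27.7
tool_pos: [0.4668, -0.1892, 0.0467]
ee_rot: [[-1.0, -0.0, 0.002], [-0.0, 1.0, -0.0], [-0.002, -0.0, -1.0]]
force: [0.6, -0.5, -0.4]
width: 0.0214
```

```bash
python3 - <<'E'
from h import *
g=lambda i:(255*(i/255.)**.6).astype(np.uint8)
t=get_image("top");s=get_image("side")
p=r.read_state()["tool_pos"];print(p)
b=cv2.resize(g(s[150:230,330:410]),(480,480),interpolation=cv2.INTER_CUBIC)
for P,c in(([.4664,-.189,.039],(0,0,255)),([p[0],p[1],.05],(0,255,0))):
    cv2.circle(b,tuple(int(v) for v in (proj("side",P)-[330,150])*6),3,c,-1)
a=cv2.resize(g(t[260:320,400:460]),(320,480)[:1]+(480,),interpolation=cv2.INTER_CUBIC)
cv2.imwrite("pics/g14.png",np.hstack([a,b]))
E
```

```text
[ 0.46672914 -0.18917902  0.04680265]
```

View pics/g14.png

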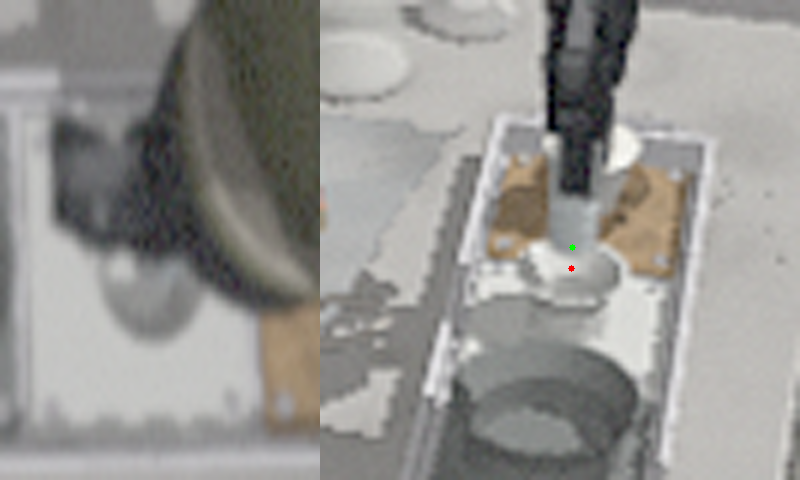

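The vial is held upright and centred over the white cup, with its foot at the green mark. Lowering now.

Emit:
servo_tool:
  steps:
    - [0, 0, 0.5, 0, 0.002, 0, 0.9]
    - [0, 0, 0.5, 0, 0, 0, 0.9]
    - [0, 0, 0.5, 0, 0, 0, 0.9]
    - [0, 0, 0.3, 0, 0, 0, 0.9]
    - [0, 0, 0, 0, 0, 0, 0.9]
    - [0, 0, 0, 0, 0, 0, 0.9]

```text
clock: 28.3
tool_pos: [0.4669, -0.1893, 0.0271]
ee_rot: [[-1.0, 0.0, 0.0], [0.0, 1.0, -0.0], [-0.0, -0.0, -1.0]]
force: [-0.4, 0.2, 0.8]
width: 0.021
```

Emit:
servo_tool:
  steps:
    - [0, 0, 0.4, 0, 0, 0, 0.9]
    - [0, 0, 0.4, 0, 0, 0, 0.9]
    - [0, 0, 0.4, 0, 0, 0, 0.9]
    - [0, 0, 0.4, 0, 0, 0, 0.9]
    - [0, 0, 0.2, 0, 0, 0, 0.9]
    - [0, 0, 0, 0, 0, 0, 0.9]
    - [0, 0, 0, 0, 0, 0, 0.9]

```text
clock: 28.88
tool_pos: [0.467, -0.1891, 0.0069]
ee_rot: [[-1.0, -0.0, -0.0], [-0.0, 1.0, -0.0], [0.0, -0.0, -1.0]]
force: [0.5, -0.2, -0.2]
width: 0.0208
```

```bash
python3 -c "
from h import *
for i in range(3): get_image('top'); s=r.read_state(); print(s['force'],s['tool_pos'],s['width'])"
```

```text
[ 0.11497199  0.33223649 -0.06800466] [ 0.46697541 -0.18917706  0.00693384] 0.02125347526474814
[-0.13025529  0.24108458 -0.2736935 ] [ 0.46707595 -0.18920463  0.00708587] 0.021499795493899687
[-0.2576758   0.63106041 -0.8383968 ] [ 0.46715028 -0.18923562  0.00718892] 0.021364731480417214
```

Emit:
servo_tool:
  steps:
    - [0, 0, 0.1, 0, 0, 0, 0.9]
    - [0, 0, 0.05, 0, 0, 0, 0.9]
    - [0, 0, 0, 0, 0, 0, 0.9]
    - [0, 0, 0, 0, 0, 0, 0.9]

```text
clock: 29.37
tool_pos: [0.4674, -0.1895, 0.0061]
ee_rot: [[-1.0, 0.0, 0.001], [0.0, 1.0, -0.001], [-0.001, -0.001, -1.0]]
force: [0.8, 0.2, -0.8]
width: 0.0214
```

```bash
python3 -c "
from h import *
for i in range(3): get_image('top'); s=r.read_state(); print(s['force'],s['tool_pos'],s['width'])"
```

```text
[ 0.2831263   0.13130473 -0.9167036 ] [ 0.46741516 -0.18948084  0.00606187] 0.02122327694722068
[-0.55986004 -0.02149955  0.14297039] [ 0.46744655 -0.18947578  0.00608233] 0.02116640229221807
[-0.34809209  0.68074938  0.23571212] [ 0.46743934 -0.1894667   0.00604474] 0.02113203053752881
```

Emit:
servo_tool:
  steps:
    - [0, 0, 0.1, 0, 0, 0, 0.9]
    - [0, 0, 0.05, 0, 0, 0, 0.9]
    - [0, 0, 0, 0, 0, 0, 0.9]
    - [0, 0, 0, 0, 0, 0, 0.9]

```text
clock: 29.85
tool_pos: [0.4678, -0.1896, 0.0049]
ee_rot: [[-1.0, 0.0, 0.002], [0.0, 1.0, -0.001], [-0.002, -0.001, -1.0]]
force: [0.1, 0.1, 1.2]
width: 0.021
```

```bash
python3 -c "
from h import *
for i in range(3): get_image('top'); s=r.read_state(); print(s['force'],s['tool_pos'],s['width'])"
```

```text
[0.0020105  0.76753288 1.38650811] [ 0.46773537 -0.18957561  0.00487177] 0.02147679755709387
[-0.40488683  0.36497001  1.4395758 ] [ 0.46772945 -0.18960093  0.00483522] 0.02131564001547424
[-0.06581444  0.20693554  1.16951697] [ 0.46773059 -0.18958647  0.00487056] 0.021454037553662077
```

Emit:
servo_tool:
  steps:
    - [0.05, 0, 0.1, 0, 0, 0, 0.9]
    - [0, 0, 0, 0, 0, 0, 0.9]
    - [0, 0, 0, 0, 0, 0, 0.9]

```text
clock: 30.25
tool_pos: [0.4681, -0.1898, 0.005]
ee_rot: [[-1.0, 0.0, 0.004], [0.0, 1.0, -0.002], [-0.004, -0.002, -1.0]]
force: [0.1, 0.1, 0.1]
width: 0.0213
```

```bash
python3 -c "
from h import *
for i in range(3): get_image('top'); s=r.read_state(); print(s['force'],s['tool_pos'],s['width'])"
```

```text
[-0.14597422 -0.14729536 -0.41828021] [ 0.46810743 -0.18975744  0.00493231] 0.021299628564886697
[ 0.65320495 -0.11790329  3.40186319] [ 0.46809934 -0.18975741  0.00487287] 0.021395745029489863
[0.7071439  0.14681271 3.48576792] [ 0.46812003 -0.18974671  0.00483723] 0.02151477493771651
```

Emit:
servo_tool:
  steps:
    - [0, 0, 0, 0, 0, 0, 0.45]
    - [0, 0, 0, 0, 0, 0, 0.35]
    - [0, 0, 0, 0, 0, 0, 0.2]
    - [0, 0, 0, 0, 0, 0, 0.2]
    - [0, 0, -0.4, 0, 0, 0, 0.2]
    - [0, 0, -1, 0, 0, 0, 0.2]
    - [0, 0, -2, 0, 0, 0, 0.2]
    - [0, 0, -3, 0, 0, 0, 0.2]
    - [0, 0, -3, 0, 0, 0, 0]
    - [-1, 0, -3, 0, 0, 0, -0.5]
    - [-1.5, 2, 0, 0, 0, 0, -1]
    - [-1.5, 2.5, 0, 0, 0, 0, -1]
    - [-1.5, 2.5, 0, 0, 0, 0, -1]
    - [-1.5, 2.5, 0, 0, 0, 0, -1]
    - [-1.5, 2.5, 0, 0, 0, 0, -1]
    - [-1.5, 2.5, 0, 0, 0, 0, -1]
    - [-1.5, 2.5, 0, 0, 0, 0, -1]
    - [-1.5, 2.5, 0, 0, 0, 0, -1]
    - [-1.5, 2, 0, 0, 0, 0, -1]
    - [0, 0, 0, 0, 0, 0, -1]

```text
clock: 32.07
tool_pos: [0.6157, 0.0326, 0.138]
ee_rot: [[-1.0, 0.009, -0.0], [0.009, 1.0, 0.0], [0.0, 0.0, -1.0]]
force: [0.2, 0.1, -0.2]
width: 0.0852
```

```bash
python3 - <<'E'
from h import *
g=lambda i:(255*(i/255.)**.6).astype(np.uint8)
t=get_image("top");s=get_image("side")
a=cv2.resize(g(t[180:320,360:500]),(400,400),interpolation=cv2.INTER_CUBIC)
b=cv2.resize(g(s[150:270,260:400]),(400,343),interpolation=cv2.INTER_CUBIC)
b=cv2.copyMakeBorder(b,0,57,0,0,cv2.BORDER_CONSTANT)
cv2.imwrite("pics/g15.png",np.hstack([a,b]))
# bottle: base near edge & body width from first top picture
T=cv2.imread("pics/top0.png").astype(int);m=((T[...,2]-T[...,0])>25)[185:225,300:340]
ys,xs=np.where(m);print("amber top cols",xs.min()+300,xs.max()+300,"rows",ys.min()+185,ys.max()+185)
for z in(0,.03,.065): 
  for e in((-.027,0),(0,.027),(0,-.027)): print(z,e,proj("top",[.6443+e[0],.052+e[1],z]))
S=cv2.imread("pics/side0.png").astype(int);m=((S[...,2]-S[...,0])>25)[220:265,262:300]
ys,xs=np.where(m);print("side cols",xs.min()+262,xs.max()+262,"rows",ys.min()+220,ys.max()+220)
print(proj("side",[.6713,.052,.03]),proj("side",[.6173,.052,.03]),proj("side",[.6443,.079,0]))
print([ (v,(np.where(m[v])[0]+262)[[0,-1]].tolist()) for v in (20,25,30,33) ])
E
```

```text
amber top cols 308 328 rows 203 219
0 (-0.027, 0) [317.41062373 225.82396405]
0 (0, 0.027) [305.9501102  214.23213188]
0 (0, -0.027) [329.45074178 214.74098629]
0.03 (-0.027, 0) [317.30801319 222.25085619]
0.03 (0, 0.027) [305.55172867 210.37966459]
0.03 (0, -0.027) [329.66013394 210.90034773]
0.065 (-0.027, 0) [317.18134411 217.83998094]
0.065 (0, 0.027) [305.06009973 205.62546709]
0.065 (0, -0.027) [329.91854264 206.16065521]
side cols 270 291 rows 227 258
[271.46086214 242.83337436] [293.19814509 246.19014212] [279.66983065 261.28844117]
[(20, [270, 291]), (25, [271, 288]), (30, [271, 289]), (33, [271, 290])]
```

View pics/g15.png

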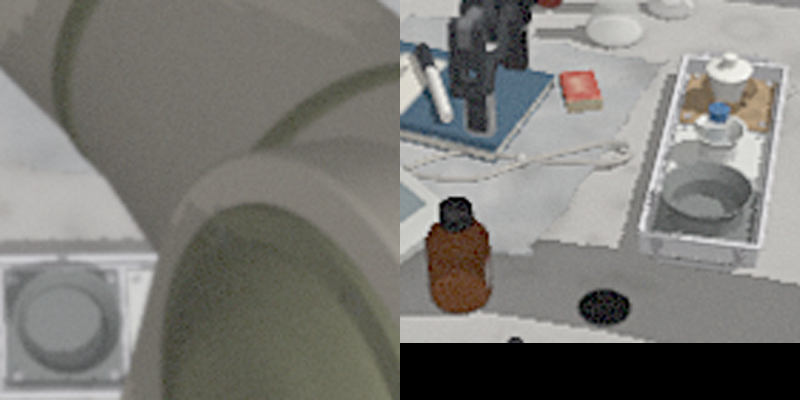

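The blue vial stands upright in the white cup. The bottle's outline suggests it sits a few mm farther out than its cap did, so I'll refine with the side view.

```bash
python3 - <<'E'
from h import *
print("cap",[onz("side",(279.5,v),.098).round(4).tolist() for v in(221,222,223)])
# body centre column 280.8 : x at y=.050, and base front row 258.9
for x in(.644,.648,.652):
  for y in(.046,.050): print(x,y,proj("side",[x,y,.03]).round(1),proj("side",[x,y+.027,0]).round(1),"top base",proj("top",[x-.027,y,0]).round(1),"cap top",proj("top",[x,y,.098]).round(1))
p=r.read_state()["tool_pos"]; print(p, onz("top",(350,193),.06))
E
```

```text
cap [[0.6478, 0.0492, 0.098], [0.6466, 0.0527, 0.098], [0.6455, 0.0563, 0.098]]
0.644 0.046 [283.1 242.9] [280.5 259.6] top base [320. 226.] cap top [320.2 201.3]
0.644 0.05 [282.6 244. ] [280.  260.8] top base [318.3 226. ] cap top [318.3 201.3]
0.648 0.046 [281.5 242.7] [278.9 259.4] top base [320.1 224.3] cap top [320.3 199.5]
0.648 0.05 [281.  243.7] [278.4 260.5] top base [318.3 224.3] cap top [318.4 199.5]
0.652 0.046 [279.9 242.4] [277.3 259.1] top base [320.1 222.6] cap top [320.3 197.7]
0.652 0.05 [279.4 243.5] [276.8 260.2] top base [318.4 222.6] cap top [318.4 197.7]
[0.61313762 0.0281803  0.13743402] [ 0.67710391 -0.01855877  0.06      ]
```

Emit:
servo_tool:
  steps:
    - [-1.7, 1, 0, 0, 0, -0.009, -1]
    - [-1.7, 1.1, 0, 0, 0, 0, -1]
    - [0, 0, 0, 0, 0, 0, -1]
    - [0, 0, 0, 0, 0, 0, -1]

```text
clock: 32.5
tool_pos: [0.6445, 0.0428, 0.1369]
ee_rot: [[-1.0, 0.007, -0.008], [0.007, 1.0, -0.007], [0.008, -0.007, -1.0]]
force: [-0.5, -0.9, -0.0]
width: 0.0852
```

Emit:
servo_tool:
  steps:
    - [-0.35, 0.7, 0, -0.007, -0.008, -0.007, -1]
    - [0, 0, 0, 0, 0, 0, -1]
    - [0, 0, 1, 0, 0, 0, -1]
    - [0, 0, 1, 0, 0, 0, -1]
    - [0, 0, 1, 0, 0, 0, -1]
    - [0, 0, 0, 0, 0, 0, -1]
    - [0, 0, 0, 0, 0, 0, -1]

```text
clock: 33.08
tool_pos: [0.6443, 0.0444, 0.103]
ee_rot: [[-1.0, 0.004, -0.003], [0.004, 1.0, -0.003], [0.003, -0.003, -1.0]]
force: [0.1, -1.0, -0.2]
width: 0.0853
```

Emit:
servo_tool:
  steps:
    - [-0.4, 0.6, 0, -0.003, -0.003, -0.004, -1]
    - [0, 0, 0, 0, 0, 0, -1]
    - [0, 0, 0.8, 0, 0, 0, -1]
    - [0, 0, 0.8, 0, 0, 0, -1]
    - [0, 0, 0.8, 0, 0, 0, -1]
    - [0, 0, 0, 0, 0, 0, -1]
    - [0, 0, 0, 0, 0, 0, -1]

```text
clock: 33.67
tool_pos: [0.6488, 0.0516, 0.0761]
ee_rot: [[-1.0, -0.001, 0.0], [-0.001, 1.0, 0.001], [-0.0, 0.001, -1.0]]
force: [-0.1, -0.1, 0.1]
width: 0.0853
```

Emit:
servo_tool:
  steps:
    - [0.1, -0.15, 0.8, 0, 0, 0, -1]
    - [0, 0, 0.8, 0, 0, 0, -1]
    - [0, 0, 0.8, 0, 0, 0, -1]
    - [0, 0, 0.8, 0, 0, 0, -1]
    - [0, 0, 0.8, 0, 0, 0, -1]
    - [0, 0, 0.6, 0, 0, 0, -1]
    - [0, 0, 0, 0, 0, 0, -1]
    - [0, 0, 0, 0, 0, 0, -1]

```text
clock: 34.33
tool_pos: [0.6471, 0.0496, 0.0241]
ee_rot: [[-1.0, -0.001, -0.001], [-0.001, 1.0, 0.001], [0.001, 0.001, -1.0]]
force: [-1.1, 0.2, -0.7]
width: 0.0853
```

Emit:
servo_tool:
  steps:
    - [-0.1, 0, 0.6, 0, 0, 0, -1]
    - [0, 0, 0.6, 0, 0, 0, -1]
    - [0, 0, 0.6, 0, 0, 0, -1]
    - [0, 0, 0.4, 0, 0, 0, -1]
    - [0, 0, 0.3, 0, 0, 0, -1]
    - [0, 0, 0, 0, 0, 0, -1]
    - [0, 0, 0, 0, 0, 0, -1]

```text
clock: 34.92
tool_pos: [0.6488, 0.0499, -0.0031]
ee_rot: [[-1.0, -0.001, 0.0], [-0.001, 1.0, 0.001], [-0.0, 0.001, -1.0]]
force: [0.5, -0.1, -0.5]
width: 0.0853
```

```bash
python3 - <<'E'
from h import *
s=r.read_state();im=get_image("side");cv2.imwrite("pics/s16.png",im)
p=s["tool_pos"];print(p,s["force"])
print("near tip z=.03/.045",proj("side",[p[0],p[1]+.05,.03]),proj("side",[p[0],p[1]+.05,.045]))
g=lambda i:(255*(i/255.)**.5).astype(np.uint8)
cv2.imwrite("pics/g16.png",cv2.resize(g(im[195:275,245:325]),(560,560),interpolation=cv2.INTER_CUBIC))
E
```

```text
[ 0.64878372  0.04994292 -0.00306134] [ 0.52252223 -0.0724098  -0.5279402 ]
near tip z=.03/.045 [274.30474826 257.44278781] [273.85531019 252.58004843]
```

View pics/g16.png

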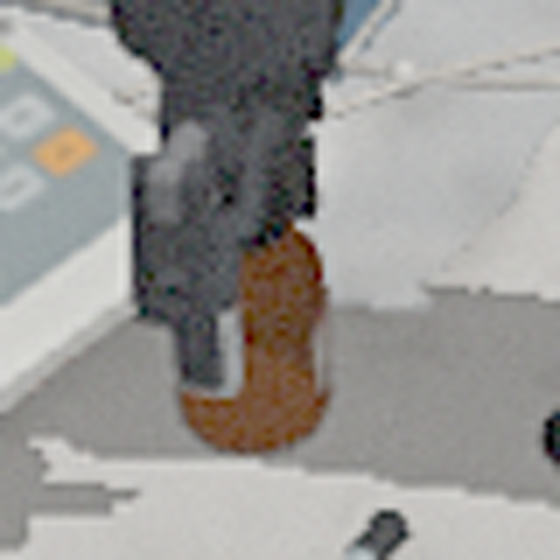

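Emit:
servo_tool:
  steps:
    - [0, 0, 0, 0, 0, 0, -0.6]
    - [0, 0, 0, 0, 0, 0, -0.4]
    - [0, 0, 0, 0, 0, 0, -0.2]
    - [0, 0, 0, 0, 0, 0, 0.1]
    - [0, 0, 0, 0, 0, 0, 0.1]
    - [0, 0, 0, 0, 0, 0, 0.1]
    - [0, 0, 0, 0, 0, 0, 0.1]
  force: 40

```text
clock: 35.55
tool_pos: [0.6491, 0.0502, -0.002]
ee_rot: [[-1.0, -0.001, 0.001], [-0.001, 1.0, 0.001], [-0.001, 0.001, -1.0]]
force: [0.7, 1.1, -1.2]
width: 0.051
```

Emit:
servo_tool:
  steps:
    - [0, 0, -0.3, 0, 0, 0, 0.1]
    - [0, 0, -0.6, 0, 0, 0, 0.1]
    - [0, 0, -1, 0, 0, 0, 0.1]
    - [0, 0, -2, 0, 0, 0, 0.1]
    - [0, 0, -2.5, 0, 0, 0, 0.1]
    - [0, 0, -2.5, 0, 0, 0, 0.1]
    - [0, 0, -1, 0, 0, 0, 0.1]
    - [0, 0, 0, 0, 0, 0, 0.1]
    - [0, 0, 0, 0, 0, 0, 0.1]

```text
clock: 36.3
tool_pos: [0.6476, 0.0495, 0.1037]
ee_rot: [[-1.0, -0.001, -0.001], [-0.001, 1.0, 0.001], [0.001, 0.001, -1.0]]
force: [-0.0, 0.2, -2.3]
width: 0.0514
```

Emit:
servo_tool:
  steps:
    - [0.8, -0.6, 0, 0, 0, 0, 0.1]
    - [1.5, -1.1, 0, 0, 0, 0, 0.1]
    - [1.8, -1.4, 0, 0, 0, 0, 0.1]
    - [1.8, -1.4, 0, 0, 0, 0, 0.1]
    - [1.8, -1.4, 0, 0, 0, 0, 0.1]
    - [1.8, -1.4, 0, 0, 0, 0, 0.1]
    - [1.8, -1.4, 0, 0, 0, 0, 0.1]
    - [1.8, -1.4, 0, 0, 0, 0, 0.1]
    - [1.8, -1.4, 0, 0, 0, 0, 0.1]
    - [1.8, -1.4, 0, 0, 0, 0, 0.1]
    - [1.3, -1, 0, 0, 0, 0, 0.1]
    - [0.6, -0.4, 0, 0, 0, 0, 0.1]
    - [0, 0, 0, 0, 0, 0, 0.1]
    - [0, 0, 0, 0, 0, 0, 0.1]

```text
clock: 37.47
tool_pos: [0.4338, -0.1026, 0.0899]
ee_rot: [[-1.0, -0.0, -0.03], [-0.0, 1.0, 0.004], [0.03, 0.004, -1.0]]
force: [0.6, 1.0, -2.7]
width: 0.0509
```

Emit:
servo_tool:
  steps:
    - [-1.5, 0.4, 0, 0.004, -0.03, 0, 0.1]
    - [-1.5, 0.4, 0, 0, 0, 0, 0.1]
    - [0, 0, 0, 0, 0, 0, 0.1]
    - [0, 0, 0, 0, 0, 0, 0.1]

```text
clock: 37.8
tool_pos: [0.4669, -0.0918, 0.0884]
ee_rot: [[-1.0, -0.002, 0.002], [-0.002, 1.0, 0.002], [-0.002, 0.002, -1.0]]
force: [-1.6, -0.3, -2.7]
width: 0.0516
```

Emit:
servo_tool:
  steps:
    - [0.3, -0.2, 0, 0.002, 0.002, 0.002, 0.1]
    - [0, 0, 0.8, 0, 0, 0, 0.1]
    - [0, 0, 0.8, 0, 0, 0, 0.1]
    - [0, 0, 0.8, 0, 0, 0, 0.1]
    - [0, 0, 0.6, 0, 0, 0, 0.1]
    - [0, 0, 0, 0, 0, 0, 0.1]
    - [0, 0, 0, 0, 0, 0, 0.1]

```text
clock: 38.38
tool_pos: [0.462, -0.093, 0.054]
ee_rot: [[-1.0, -0.002, -0.003], [-0.002, 1.0, 0.0], [0.003, 0.0, -1.0]]
force: [0.0, -0.0, -2.0]
width: 0.0512
```

```bash
python3 - <<'E'
from h import *
s=r.read_state();p=s["tool_pos"];im=get_image("side").astype(int);cv2.imwrite("pics/s17.png",im.astype(np.uint8))
m=((im[...,2]-im[...,0])>25)[150:260,330:410]
ys,xs=np.where(m);print(p)
for v in range(ys.min(),ys.max()+1,2):
    x=xs[ys==v]
    if len(x): print(v+150,x.min()+330,x.max()+330,len(x))
b=p[2]+.002
for z in(b,b+.03): print(proj("side",[p[0]+.027,p[1],z]),proj("side",[p[0]-.027,p[1],z]),proj("side",[p[0],p[1]+.027,z]))
E
```

```text
[ 0.46196976 -0.09303562  0.05396407]
177 362 383 3
179 361 391 10
181 360 390 13
183 330 390 14
185 330 390 18
187 330 389 17
189 358 389 19
191 358 389 18
193 360 388 14
195 360 388 13
197 360 378 8
199 360 378 7
201 359 377 7
203 359 375 7
205 359 378 15
207 359 378 20
209 359 378 20
211 360 377 18
213 362 376 15
215 368 369 2
[357.71493239 209.19460329] [379.07153613 212.09637177] [366.65219804 217.00669357]
[358.27979535 199.42027538] [380.00116494 202.287086  ] [367.38236194 207.14734269]
```

The bottle's column centre is 368.5 px against 368.6 predicted, so it is well centred. Lowering.

Emit:
servo_tool:
  steps:
    - [-0.2, -0.1, 0, 0, -0.003, 0.002, 0.1]
    - [0, 0, 0.5, 0, 0, 0, 0.1]
    - [0, 0, 0.5, 0, 0, 0, 0.1]
    - [0, 0, 0.5, 0, 0, 0, 0.1]
    - [0, 0, 0.4, 0, 0, 0, 0.1]
    - [0, 0, 0, 0, 0, 0, 0.1]
    - [0, 0, 0, 0, 0, 0, 0.1]

```text
clock: 39.02
tool_pos: [0.4649, -0.0944, 0.0336]
ee_rot: [[-1.0, 0.001, 0.002], [0.001, 1.0, 0.0], [-0.002, 0.0, -1.0]]
force: [-0.1, 0.2, -1.5]
width: 0.0514
```

Emit:
servo_tool:
  steps:
    - [0.1, 0, 0.4, 0, 0.002, 0, 0.1]
    - [0, 0, 0.5, 0, 0, 0, 0.1]
    - [0, 0, 0.5, 0, 0, 0, 0.1]
    - [0, 0, 0.4, 0, 0, 0, 0.1]
    - [0, 0, 0.3, 0, 0, 0, 0.1]
    - [0, 0, 0, 0, 0, 0, 0.1]
    - [0, 0, 0, 0, 0, 0, 0.1]

```text
clock: 39.6
tool_pos: [0.4639, -0.0941, 0.0101]
ee_rot: [[-1.0, 0.001, -0.001], [0.001, 1.0, 0.0], [0.001, 0.0, -1.0]]
force: [0.1, 0.3, -2.4]
width: 0.0509
```

Emit:
servo_tool:
  steps:
    - [0, 0, 0.15, 0, 0, 0, 0.1]
    - [0, 0, 0.1, 0, 0, 0, 0.1]
    - [0, 0, 0, 0, 0, 0, 0.1]
    - [0, 0, 0, 0, 0, 0, 0.1]

```text
clock: 39.93
tool_pos: [0.4641, -0.0941, 0.0076]
ee_rot: [[-1.0, 0.001, -0.0], [0.001, 1.0, 0.0], [0.0, 0.0, -1.0]]
force: [0.8, -0.2, -2.4]
width: 0.0511
```

```bash
python3 -c "
from h import *
for i in range(3): get_image('top'); s=r.read_state(); print(s['force'],s['tool_pos'],s['width'])"
```

```text
[-0.42882429 -0.9760776  -2.2796102 ] [ 0.46405856 -0.09411458  0.00758182] 0.05099210914938903
[-1.22255283  0.48639806 -2.91020083] [ 0.46406945 -0.09413766  0.00760528] 0.051193021348673734
[-0.58939056  0.19141241 -1.90513026] [ 0.46408249 -0.09415005  0.00761337] 0.051050459070871294
```

Emit:
servo_tool:
  steps:
    - [0, 0, 0.1, 0, 0, 0, 0.1]
    - [0, 0, 0.05, 0, 0, 0, 0.1]
    - [0, 0, 0, 0, 0, 0, 0.1]
    - [0, 0, 0, 0, 0, 0, 0.1]

```text
clock: 40.42
tool_pos: [0.4644, -0.0942, 0.007]
ee_rot: [[-1.0, 0.001, 0.001], [0.001, 1.0, -0.0], [-0.001, -0.0, -1.0]]
force: [0.5, 0.4, -2.7]
width: 0.0516
```

```bash
python3 -c "
from h import *
for i in range(3): get_image('top'); s=r.read_state(); print(s['force'],s['tool_pos'],s['width'])"
```

```text
[-1.01626522 -0.29352682 -2.70307349] [ 0.46440729 -0.09419715  0.00698009] 0.05103931470759321
[-0.87592805  0.38500781 -0.83901505] [ 0.46440021 -0.09425557  0.00691323] 0.05152522202716117
[-0.21922629 -0.50443526 -0.44112747] [ 0.46439102 -0.09420863  0.00687188] 0.05094390031588148
```

Contact has started at the expected height (0.007). One more small step to confirm.

Emit:
servo_tool:
  steps:
    - [0, 0, 0.1, 0, 0, 0, 0.1]
    - [0, 0, 0.05, 0, 0, 0, 0.1]
    - [0, 0, 0, 0, 0, 0, 0.1]
    - [0, 0, 0, 0, 0, 0, 0.1]

```text
clock: 40.9
tool_pos: [0.4646, -0.0942, 0.007]
ee_rot: [[-1.0, 0.0, 0.003], [0.0, 1.0, -0.001], [-0.003, -0.001, -1.0]]
force: [-1.1, 0.4, -2.1]
width: 0.051
```

```bash
python3 -c "
from h import *
for i in range(3): get_image('top'); s=r.read_state(); print(s['force'],s['tool_pos'],s['width'])"
```

```text
[ 0.54097773 -0.37397888 -2.73155117] [ 0.46463247 -0.09422028  0.00697924] 0.05093497360464697
[ 0.41028341  0.52707225 -1.09364183] [ 0.46469019 -0.09419779  0.0069009 ] 0.050964054333030105
[-0.3323291  -0.48906103 -0.12588575] [ 0.4646424  -0.09422771  0.00684223] 0.051258176840390676
```

Emit:
servo_tool:
  steps:
    - [0, 0, 0, 0, 0, 0, -0.25]
    - [0, 0, 0, 0, 0, 0, -0.35]
    - [0, 0, 0, 0, 0, 0, -0.5]
    - [0, 0, 0, 0, 0, 0, -0.65]
    - [0, 0, 0, 0, 0, 0, -0.65]
    - [0, 0, 0, 0, 0, 0, -0.65]
    - [0, 0, -0.5, 0, 0, 0, -0.65]
    - [0, 0, -1, 0, 0, 0, -0.65]
    - [0, 0, -2, 0, 0, 0, -0.65]
    - [0, 0, -2, 0, 0, 0, -0.65]
    - [0, 0, -2, 0, 0, 0, -0.65]
    - [0, 0, -2, 0, 0, 0, -0.65]
    - [0, 0, -2, 0, 0, 0, -0.65]
    - [0, 0, -2, 0, 0, 0, -0.65]
    - [-1, 1, -1, 0, 0, 0, -0.65]
    - [-1.5, 2, 0, 0, 0, 0, -0.65]
    - [-1.5, 3, 0, 0, 0, 0, -0.65]
    - [-1.5, 3, 0, 0, 0, 0, -0.65]
    - [-1.5, 3, 0, 0, 0, 0, -0.65]
    - [0, 0, 0, 0, 0, 0, -0.65]

```text
clock: 42.72
tool_pos: [0.5343, 0.0286, 0.164]
ee_rot: [[-1.0, 0.007, 0.001], [0.007, 1.0, -0.002], [-0.002, -0.002, -1.0]]
force: [1.5, 0.7, 0.6]
width: 0.0705
```

Emit:
servo_tool:
  steps:
    - [-1.5, 3, 0, 0, 0, 0, -0.65]
    - [-1.5, 3, 0, 0, 0, 0, -0.65]
    - [-1.5, 3, 0, 0, 0, 0, -0.65]
    - [-1, 3, 0, 0, 0, 0, -0.65]
    - [-1, 3, 0, 0, 0, 0, -0.65]
    - [0, 3, 0, 0, 0, 0, -0.65]
    - [0, 2, 0, 0, 0, 0, -0.65]
    - [0, 0, 0, 0, 0, 0, -0.65]
    - [0, 0, 0, 0, 0, 0, -0.65]

```text
clock: 43.47
tool_pos: [0.6004, 0.2371, 0.1649]
ee_rot: [[-1.0, 0.006, -0.003], [0.006, 1.0, -0.002], [0.003, -0.002, -1.0]]
force: [-0.4, -0.2, 0.0]
width: 0.0705
```

```bash
python3 - <<'E'
from h import *
g=lambda i:(255*(i/255.)**.6).astype(np.uint8)
t=get_image("top");s=get_image("side")
a=cv2.resize(g(t[245:335,340:520]),(800,400),interpolation=cv2.INTER_CUBIC)[:, :400*2]
a=cv2.resize(a,(480,240));b=cv2.resize(g(s),(640,480))
a=cv2.copyMakeBorder(cv2.resize(g(s[140:260,330:410]),(160,240)),0,0,0,0,cv2.BORDER_CONSTANT) if 0 else a
c=cv2.resize(g(s[140:250,320:430]),(240,240),interpolation=cv2.INTER_CUBIC)
top=np.hstack([a,c]); bot=cv2.resize(g(s[120:480,130:430]),(300,360)); bot=cv2.copyMakeBorder(bot,0,0,0,420,cv2.BORDER_CONSTANT)
bot[:,310:710]=cv2.resize(g(t[140:340,120:345]),(400,360))
cv2.imwrite("pics/fin.png",np.vstack([top,bot]))
E
```

```text
(no output)
```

View pics/fin.png

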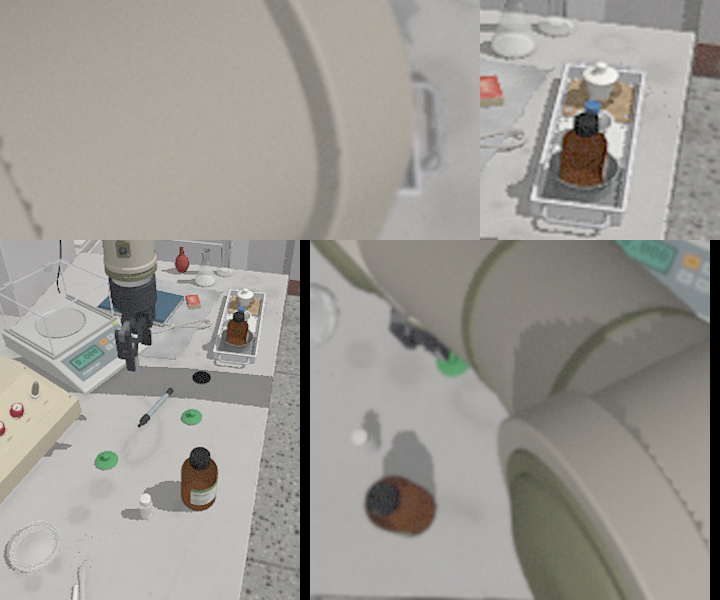

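The side view shows all three inserts filled, with everything upright. The white-capped vial and the large bottle are untouched, and the arm is clear.

```bash
python3 -c "
from h import *
print(r.sign_off(), r.read_state()['clock'])"
```

```text
the job is handed in; nothing more can be done
the job is handed in; nothing more can be done
```

The caddy is packed and handed in, with about 44 s on the robot clock. I packed it in the order asked: the crucible in the tan seat, its white lid on top, the blue-capped vial in the white cup, then the small amber bottle in the grey cup. Each piece was lowered in millimetre steps until it touched, then released.

**Last checks:**
- **Packed items:** the final side view shows the crucible with its lid level, and the vial and bottle upright. Each piece stopped within about 1 mm of the expected height, at 2–3 N contact force.
- **Left alone:** the white-capped vial and the large bottle stand where they were.

**Disagreed or not confirmed:**
- **Tool height:** the reported height read about 30 mm lower than the fingertips looked in the images. I placed everything relative to its grip height, which cancels this.
- **Grip widths:** they read 1.5–3 mm under the nominal sizes.
- **Final top view:** the arm hid the caddy, so the last check of the bottle and vial rests on the side view alone.
- **Red band:** I never saw it clearly. I chose the bottle by its smaller size and because the other one carries the green band.
- **Pictures:** I viewed 19, five over the budget of 14, partly because of the height mismatch.

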